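# Pry the battery cover off the tablet counter

### The job

Take the flat pry tool, slip its blade into the notch in the front of the tablet counter and lever the snap-fit battery cover until its front edge springs up; do not touch the cover with the gripper before it has sprung up. Then lay the tool down on the bench, lift the loose cover off and lay it gently, outside up, in the middle of the blue mat, and let go. Leave the bottles and the vial standing where they are.

Things in the scene. Friction and masses are not known exactly. Their poses are not given: they have to be found in the camera images.
- counter: tablet counter, a grey box 170 (x) by 124 (y) by 107 high, fixed to the bench; origin under its centre, front face (with the notch) 85 mm from the origin towards its -x. Its flat top rim, 107 mm up, surrounds the cover, which lies flush in it.
- notch (a point): middle of the lower edge of the notch in the counter's front face (counter frame -85, 0, 87 mm): the lever's fulcrum. The notch is 36 mm wide (y), its wall 6 mm thick. The gap from this edge up to the underside of the seated cover is 8 mm; the space under the cover behind it ends at a partition 36 mm in from this edge. x axis points into the notch, z up.
- cover_center (a point): centre of the white snap-fit battery cover, 110 (x) by 59 (y) by 12 mm, 80 g (heavier to the rear), with an orange mark by the notch; x axis along its length, away from the notch, z to its outside face. Seated: at counter frame (-23, 0, 101) mm, top flush with the rim. Its underside is flat and solid for 32 mm from the front end, hollow behind. The recess round it leaves 1.5 mm at the sides.
- cover_front (a point): middle of the cover's front end face (at the notch), half-way up: 55 mm from cover_center towards -x. Sprung up, the front end stands about 10 mm above the rim; the cover can then be gripped across its long sides 10 to 30 mm from this end, fingertips just above the rim, and lifted out.
- pry_tool_center (a point): centre of the orange handle of the pry tool lying on the bench: handle 100 (x) by 24 (y) by 22 mm high, centre 11 mm above the bench; x axis towards the blade, z up. The steel blade lies in line with it at half its height: 16 mm wide, 3 mm thick, its tip 110 mm from this centre. A collar 20 mm wide and 12 mm high reaches to 56 mm from the centre. Mass about 90 g.
- pry_tool_tip (a point): tip of the tool's blade, 110 mm from the handle's centre along its x
- mat: flat blue mat fixed on the bench, 170 (x) by 120 (y) by 4 mm thick; origin under its centre
- cover: the same cover; origin at the centre of its underside. A hidden sprung catch holds it by its middle, 32 mm behind the front end. Levered up under the front end with 10 to 20 N it lets go once the front end has risen about 6 mm, and stays propped up on the catch, its rear end still down. Pressing it down snaps it shut again.
- pry_tool: the same pry tool; origin under the centre of its handle
- bottle_a: white tablet bottle with a green band, 38 mm wide, 68 mm high; origin under its centre. Bystander.
- bottle_b: white tablet bottle with a blue band, 46 mm wide, 88 mm high; origin under its centre. Bystander.
- vial_a: white vial with a wide cap, 39 mm wide, 72 mm high; origin under its centre. Bystander.

How it is judged:
By the outcome, as a careful person would: the job done as asked, in the order asked, and still so for the second after the job is handed in, with the robot touching nothing.
It also fails if it takes over 64 s, if anything falls off the work surface, if the arm or the gripper's body presses on something with over 40 N, if the wrist force passes 120 N, or if a joint passes its speed limit or range.

### The arm

A 7-joint arm with a two-finger parallel gripper is mounted at the origin on a cart in front of the work surface, level with it; the furniture and walls round the work are solid. World frame = base frame: x ahead of the robot, y to its left, z up, the work surface at z = 0. Lengths are in m, angles in rad, forces in N, time in s.
With the tool pointing down it reaches from about 0.4 to 0.9 m from the base axis. Payload 5.5 kg.
Tool frame: the origin (TCP) lies at the very end of the fingers, on their centre line; the grasp point (between the pads) lies 19 mm behind it; z points along the fingers, y is the direction in which the jaws open and shut (so a half turn about z gives the same grasp; the last joint's range is limited). The gripper opens to 85 mm and grips with 20 to 120 N. Pads are 22 mm wide; open, the fingers measure 114 mm over their backs; the gripper's body (76 mm by 85 mm) begins 54 mm behind the grasp point. The pads swing forward as they close: fully open they stand 13 mm farther back than shut.
Start: joints at [1.552, 0.501, -0.427, 1.55, 0.221, 1.138, -0.21], TCP at [0.181, -0.624, 0.231] pointing down, gripper open.
Joint ranges: [-2.88, 2.88], [-0.31, 2.03], [-1.54, 1.56], [0.2, 2.42], [-1.41, 4.55], [0.19, 2.02], [-2.57, 2.57]. Speed limits (rad/s): [2.57, 2.57, 3.14, 3.14, 3.14, 3.14, 3.14].

### API

Orientations are given as [roll, pitch, yaw] about the fixed x, y, z axes, in that order (R = Rz(yaw) Ry(pitch) Rx(roll)).
In Python, from cell import observe, capture, job_done gives the robot as it stands.
- The arm moves only by the tool step_arm, never from a script. Its argument "targets" is a list of rows, each a list of 6 numbers: the shift along the tool's x, y, z in m, then the turn, a rotation vector about the tool's x, y, z in degrees. A call has 1 to 5 rows; each row is the pose to reach, as a shift and turn from the pose measured when the call began, along the tool's axes at that moment; what a row does not reach only later rows make up. A row lasts 1/10 s, in which the tool goes at most 50 mm and 8.59 degrees, less where a joint would pass 70% of its speed; a pose out of reach is approached as far as the arm can. A call with a gripper value outside its range is refused whole. "claw" is the opening, from -1 (shut) to 1 (fully open), so that 0 is half open, set as the call begins (left out, the last holds). The fingers move at their own pace and stop on an object; the grip force is fixed at half the most. Time passes only in rows, so rows that repeat a pose let the fingers close. It gives the time, the measured TCP pose, the force and the opening at its end, in the units of the state.
- observe(): the state, without advancing time (a new reading comes with each control period).
- capture(name): name is "side" or "top"; returns a dict with "color" (400x640x3 uint8, red, green, blue), "range_z" (400x640 float32, m along the optical axis (not along the pixel's ray), 0 where there is no reading), "fx", "fy", "cx", "cy" (pixels), "k1" (the pictures are not rectified: a ray, as slopes to the right and down, at radius r is drawn at 1 + k1 r^2 times it, then the intrinsics apply), "eye" and "rotation" of the camera in the world. Camera axes: x right, y down, z forward; pixel columns grow to the right and rows downward; lengths in m; the calibration is good to about 2 mm. A picture is of the moment at which its call begins.
- job_done(): hands the job in, once; it reports no verdict.
The state is a dict: "time": time; "joint_pos": joint angles; "joint_velocities": joint speeds; "joint_torque": joint torques, N m; "tool_pos": TCP position; "tool_rot": TCP orientation; "wrist_force": force on the tool from outside, world axes, zero at the start; "ft_torque": the same for the moment, N m; "finger_gap": finger opening in m.
Only numpy, scipy, OpenCV 4.12 (cv2) and the standard library are available. Lean on these libraries where they do the work, as an engineer would, in place of code of your own. Each camera call takes 0.05 s, during which the arm holds its last target.

## Working session

There is one attempt and no reset: what is moved stays moved. The work goes in short steps, Python scripts to look and compute and a tool call to move; the robot and the scene stay as the last step left them, time stands still between calls to the robot, and variables do not carry over. Pictures are saved under pics/ and viewed, and the job is handed in when it is done.

Besides the shell and the picture viewer there is one more tool, called after "Emit:" in YAML: its name, and indented under it one key for each argument. step_arm: Moves the arm, as the interface text tells. Its arguments: {"type":"object","properties":{"targets":{"type":"array"},"claw":{"type":"number"}},"required":["targets"]}

```bash
mkdir -p pics; ls; cat > h.py <<'E'
import numpy as np, cv2
from cell import observe, capture, job_done
from scipy.spatial.transform import Rotation as R
def snap(n,fn):
    c=capture(n); np.savez('pics/'+fn+'.npz',**c); cv2.imwrite('pics/'+fn+'.png',c['color'][:,:,::-1]); return c
def load(fn): 
    d=np.load('pics/'+fn+'.npz'); return {k:d[k] for k in d.files}
def K(c): return np.array([[c['fx'],0,c['cx']],[0,c['fy'],c['cy']],[0,0,1]],float), np.array([float(c['k1']),0,0,0])
def ray(c,u,v):
    k,d=K(c); p=cv2.undistortPoints(np.array([[[u,v]]],float),k,d)[0,0]
    return np.asarray(c['eye']), np.asarray(c['rotation'])@np.array([p[0],p[1],1])
def atz(c,u,v,z):
    e,r=ray(c,u,v); return e+r*(z-e[2])/r[2]
def dep(c,u,v):
    e,r=ray(c,u,v); return e+r*c['range_z'][int(round(v)),int(round(u))]
def proj(c,p):
    k,d=K(c); q=np.asarray(c['rotation']).T@(np.asarray(p)-c['eye']); 
    return cv2.projectPoints(q.reshape(1,1,3),np.zeros(3),np.zeros(3),k,d)[0].ravel()
def crop(fn,x0,y0,x1,y1,s,out):
    i=cv2.imread('pics/'+fn+'.png')[y0:y1,x0:x1]; cv2.imwrite('pics/'+out+'.png',cv2.resize(i,None,fx=s,fy=s,interpolation=cv2.INTER_CUBIC))
def toolrel(p,o=None):
    s=observe(); Rm=R.from_euler('xyz',s['tool_rot']).as_matrix(); return Rm.T@(np.asarray(p)-s['tool_pos'])
E
python3 - <<'E'
from h import *
for n in('side','top'):
    c=snap(n,n+'0'); print(n,c['eye'],np.round(c['rotation'],3).tolist(),c['fx'],c['k1'],c['cx'],c['cy'])
s=observe(); print(s)
E
```

```text
pics
side [ 0.25537648 -0.59407676  0.66462251] [-2.31, 0.018, -0.585] 374.96000370435144 0.028192663693718863 321.0868465776744 200.53765509436457
top [ 0.45648594 -0.05516183  1.14739001] [-3.027, 0.033, -1.575] 513.8261885611375 -0.10045125064503657 315.39236061264324 200.42059536796924
{'time': 0.1, 'joint_pos': array([ 1.55221056,  0.50173403, -0.42680695,  1.55134136,  0.22078618,
        1.13832334, -0.21028756]), 'joint_velocities': array([ 9.94883817e-04, -2.65305550e-03, -2.21985611e-04, -1.40029697e-03,
        7.94324886e-05,  8.31759303e-04,  1.34166925e-03]), 'joint_torque': array([-1.10251468e-02, -5.70817709e+01, -5.83899826e+00, -2.81745154e+01,
        1.03969075e-02,  5.53400489e-03, -8.96829192e-06]), 'tool_pos': array([ 0.18053546, -0.62376991,  0.23037731]), 'tool_rot': array([-3.13983767e+00, -6.35591726e-05,  2.81839381e-01]), 'wrist_force': array([-1.18430112,  0.57103837, -0.39179542]), 'ft_torque': array([-0.00121314,  0.0095105 , -0.01115835]), 'finger_gap': 0.08573527897844262}
```

```bash
sed -i "s/c=capture(n); /c=capture(n); c['rotation']=R.from_euler('xyz',c['rotation']).as_matrix(); /" h.py
python3 - <<'E'
from h import *
for n in('side','top'):
    c=snap(n,n+'0')
    print(np.round(c['rotation'],3).tolist())
    print(dep(c,320,200),dep(c,320,300))
E
```

```text
[[0.834, -0.383, 0.398], [-0.552, -0.555, 0.622], [-0.018, -0.739, -0.674]]
[ 0.58936005 -0.06718353  0.0972502 ] [ 0.48068091 -0.22843507 -0.00154042]
[[-0.005, -0.993, 0.114], [-0.999, 0.008, 0.032], [-0.033, -0.114, -0.993]]
[ 0.57669366 -0.03107675  0.10880382] [ 0.36703577 -0.02734235 -0.00042568]
```

View pics/side0.png

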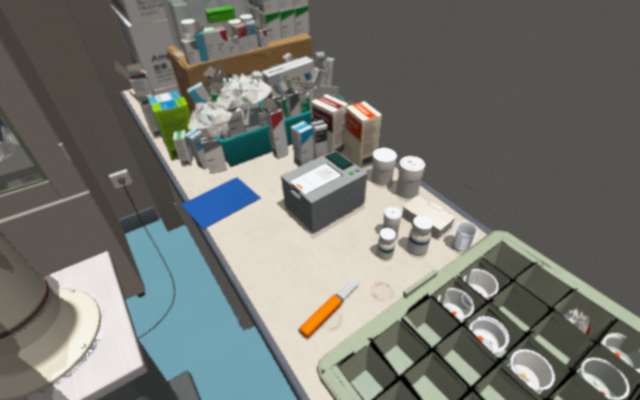

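View pics/top0.png

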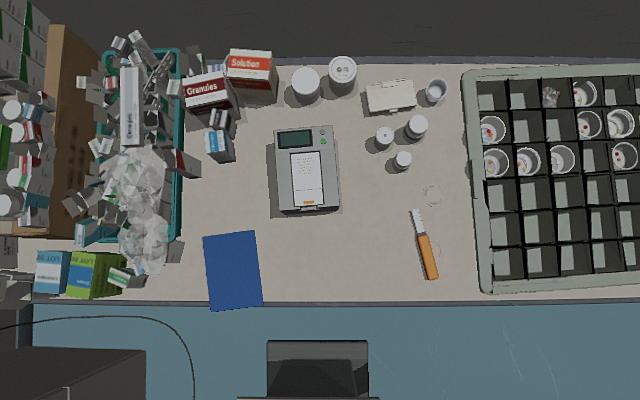

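```bash
python3 - <<'E'
from h import *
crop('top0',260,110,360,230,5,'ctop'); crop('top0',390,190,460,290,6,'ttop'); crop('top0',190,220,280,320,5,'mtop'); crop('side0',270,140,380,240,6,'cside')
E
```

```text
(no output)
```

View pics/ctop.png

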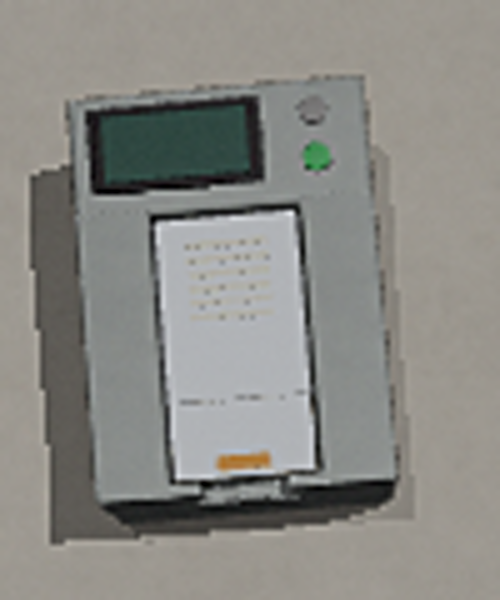

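View pics/ttop.png

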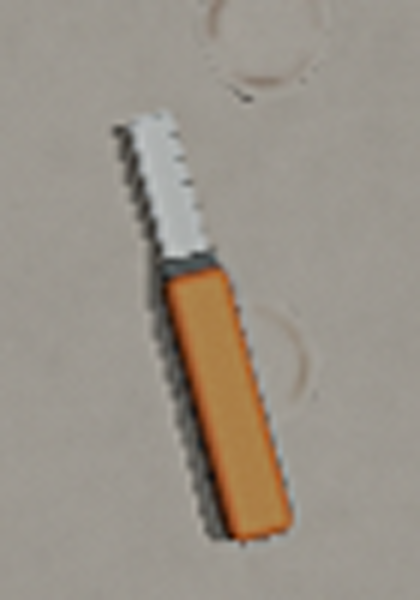

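View pics/mtop.png

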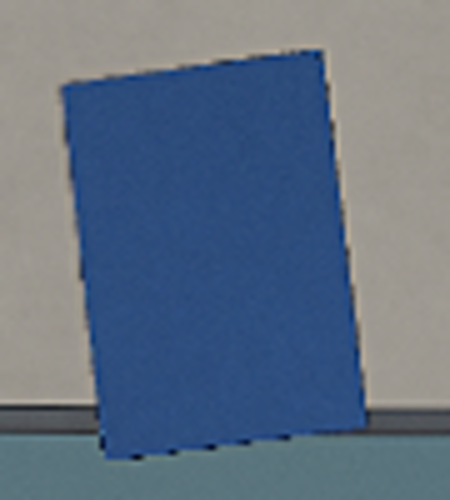

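View pics/cside.png

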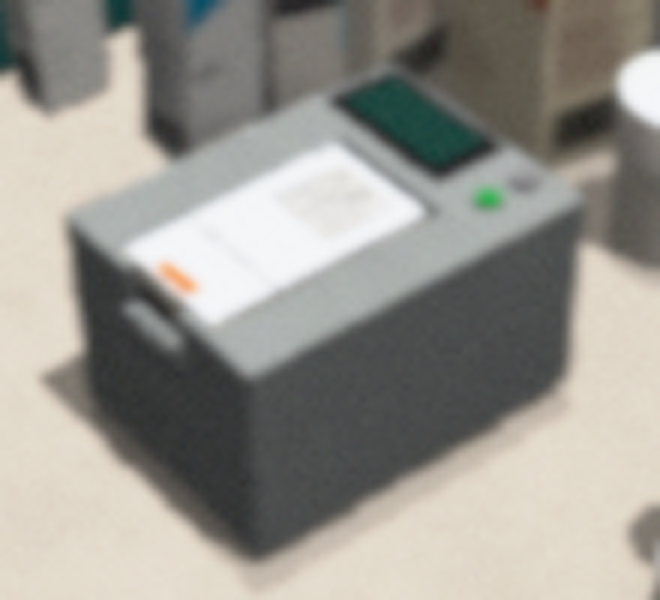

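```bash
python3 - <<'E'
from h import *
c=load('top0')
def q(pts,x0,y0,s,z): return np.array([atz(c,x0+(a+.5)/s-.5,y0+(b+.5)/s-.5,z) for a,b in pts])
def an(v): return np.degrees(np.arctan2(v[1],v[0]))
for nm,pts,x0,y0,s,z in (('counter',[(67,101),(365,76),(397,478),(97,500)],260,110,5,.107),('cover',[(155,218),(298,209),(321,470),(171,481)],260,110,5,.107),('handle',[(168,285),(230,268),(293,524),(233,541)],390,190,6,.022),('mat',[(63,87),(323,50),(367,427),(104,458)],190,220,5,.004),('blade',[(133,120),(173,108),(212,250),(162,258)],390,190,6,.0125)):
    p=q(pts,x0,y0,s,z); print(nm,p.mean(0).round(4),'len',np.linalg.norm(p[0]-p[3]).round(4),np.linalg.norm(p[1]-p[2]).round(4),'wid',np.linalg.norm(p[0]-p[1]).round(4),np.linalg.norm(p[2]-p[3]).round(4),'ang',an(p[0]-p[3]).round(2),an(p[1]-p[2]).round(2),an(p[0]-p[1])-90,an(p[3]-p[2])-90)
    print((p[:2].mean(0)).round(4),p[2:].mean(0).round(4))
# depth checks
for u,v in ((305,180),(325,200),(426,256),(232,270),(417,215)): print(dep(c,u,v).round(4))
c=load('side0')
for u,v in ((320,309),(317,179),(225,200)): print(dep(c,u,v).round(4))
E
```

```text
counter [ 0.6457 -0.0022  0.107 ] len 0.1676 0.1684 wid 0.1245 0.1227 ang 4.55 3.93 4.131192214915089 3.763991559352334
[0.7294 0.004  0.107 ] [ 0.5619 -0.0084  0.107 ]
cover [ 0.6219 -0.0043  0.107 ] len 0.1095 0.1088 wid 0.0592 0.0614 ang 3.5 4.63 2.989216537374702 3.7557451101569512
[ 6.763e-01 -4.000e-04  1.070e-01] [ 0.5674 -0.0081  0.107 ]
handle [ 0.4601 -0.2637  0.022 ] len 0.0951 0.095 wid 0.0236 0.0227 ang 13.03 12.5 14.711044944805053 15.016852776408712
[ 0.5065 -0.2532  0.022 ] [ 0.4137 -0.2742  0.022 ]
mat [0.4323 0.1677 0.004 ] len 0.1663 0.1682 wid 0.119 0.1185 ang 7.22 7.02 7.794028898758825 6.888669645966331
[0.5153 0.178  0.004 ] [0.3493 0.1573 0.004 ]
blade [ 0.5411 -0.245   0.0125] len 0.0519 0.0541 wid 0.0155 0.0187 ang 10.47 13.9 16.180284271861865 8.540774005747693
[ 0.567  -0.2394  0.0125] [ 0.5152 -0.2506  0.0125]
[ 6.182e-01 -6.000e-04  1.083e-01]
[ 0.5771 -0.0412  0.1043]
[ 0.4621 -0.2591  0.0222]
[0.4334 0.1683 0.0041]
[ 0.5526 -0.2432  0.0127]
[ 0.4622 -0.2573  0.0208]
[ 0.6176 -0.012   0.1081]
[0.4387 0.1623 0.0034]
```

```bash
cat >> h.py <<'E'
def plan(p,rpy_deg):
    """row (mm,deg) from present pose to world pose"""
    s=observe(); R0=R.from_euler('xyz',s['tool_rot']); R1=R.from_euler('xyz',rpy_deg,degrees=True)
    d=R0.inv().apply(np.asarray(p)-s['tool_pos']); r=(R0.inv()*R1).as_rotvec(degrees=True)
    print('row',d.round(4).tolist(),r.round(2).tolist(),'dist',np.linalg.norm(d).round(3),'at',s['tool_pos'].round(4),np.degrees(s['tool_rot']).round(2),'t',s['time'],'F',s['wrist_force'].round(1),'gap',round(s['finger_gap'],4))
E
python3 -c "
from h import *
plan([.46,-.2637,.10],[180,0,12.8])"
```

```text
row [0.3685, -0.2682, 0.131] [-0.07, -0.0, 3.35] dist 0.474 at [ 0.1806 -0.624   0.2307] [-179.93   -0.     16.15] t 0.2 F [ 0.5 -0.6  0.7] gap 0.0851
```

Emit:
step_arm:
  targets:
    - [0.037,-0.027,0.0,0,0,0.5]
    - [0.074,-0.054,0.01,0,0,1]
    - [0.111,-0.081,0.02,0,0,1.5]
    - [0.148,-0.107,0.03,0,0,2]
    - [0.184,-0.134,0.04,0,0,2.5]
  claw: 1

```text
time: 0.7
tool_pos: [0.321, -0.4425, 0.1905]
tool_rot: [-3.141, -0.0, 0.238]
wrist_force: [0.5, 0.0, 0.5]
finger_gap: 0.0856
```

```bash
python3 -c "
from h import *
plan([.46,-.2637,.10],[180,0,12.8])"
```

```text
row [0.1772, -0.141, 0.0907] [-0.05, -0.01, 0.82] dist 0.244 at [ 0.321  -0.4425  0.1905] [-1.7995e+02 -1.0000e-02  1.3620e+01] t 0.7 F [0.5 0.  0.5] gap 0.0856
```

Emit:
step_arm:
  targets:
    - [0.037,-0.03,0.02,0,0,0.2]
    - [0.075,-0.06,0.04,0,0,0.5]
    - [0.113,-0.09,0.06,0,0,0.8]
    - [0.15,-0.12,0.075,0,0,0.8]
    - [0.177,-0.141,0.09,0,0,0.8]

```text
time: 1.2
tool_pos: [0.4611, -0.2616, 0.1003]
tool_rot: [-3.141, -0.001, 0.224]
wrist_force: [1.3, 0.1, 0.7]
finger_gap: 0.0855
```

```bash
python3 -c "
from h import *
plan([.46,-.2637,.003],[180,0,12.8])
snap('side','s1');snap('top','t1');crop('s1',250,220,410,370,5,'s1c')"
```

```text
row [-0.0017, 0.0018, 0.0973] [-0.04, -0.05, 0.06] dist 0.097 at [ 0.4611 -0.2616  0.1003] [-1.7996e+02 -5.0000e-02  1.2860e+01] t 1.2 F [1.3 0.1 0.7] gap 0.0855
```

View pics/s1c.png

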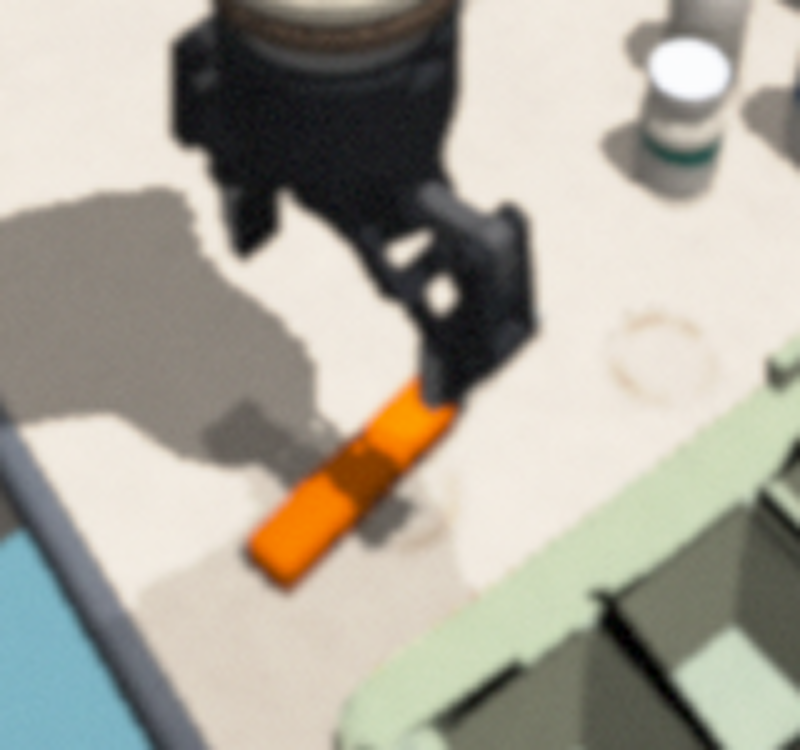

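Emit:
step_arm:
  targets:
    - [-0.001,0.001,0.035,0,0,0]
    - [-0.002,0.002,0.065,0,0,0]
    - [-0.002,0.002,0.085,0,0,0]
    - [-0.002,0.002,0.097,0,0,0]
    - [-0.002,0.002,0.097,0,0,0]

```text
time: 1.8
tool_pos: [0.4603, -0.2572, 0.0007]
tool_rot: [-3.134, 0.0, 0.234]
wrist_force: [0.1, -1.0, -0.4]
finger_gap: 0.085
```

Emit:
step_arm:
  targets:
    - [0,0,0,0,0,0]
    - [0,0,0,0,0,0]
    - [0,0,0,0,0,0]
    - [0,0,0,0,0,0]
    - [0,0,0,0,0,0]
  claw: -1

```text
time: 2.3
tool_pos: [0.4612, -0.2579, 0.0018]
tool_rot: [-3.135, -0.001, 0.234]
wrist_force: [0.3, -0.2, 6.3]
finger_gap: 0.0226
```

Emit:
step_arm:
  targets:
    - [0,0,0,0,0,0]
    - [0,0,0,0,0,0]
    - [0,0,0,0,0,0]

```text
time: 2.6
tool_pos: [0.461, -0.2579, 0.0018]
tool_rot: [-3.135, -0.001, 0.234]
wrist_force: [-0.5, 0.7, 1.3]
finger_gap: 0.023
```

```bash
python3 -c "
from h import *
plan([.46,-.2637,.15],[180,0,12.8])
snap('side','s2');snap('top','t2');crop('s2',250,220,410,370,5,'s2c')"
```

```text
row [-0.0023, 0.0045, -0.1482] [-0.36, -0.03, 0.62] dist 0.148 at [ 0.461  -0.2579  0.0018] [-1.7964e+02 -3.0000e-02  1.3420e+01] t 2.6 F [-0.5  0.7  1.3] gap 0.023
```

View pics/s2c.png

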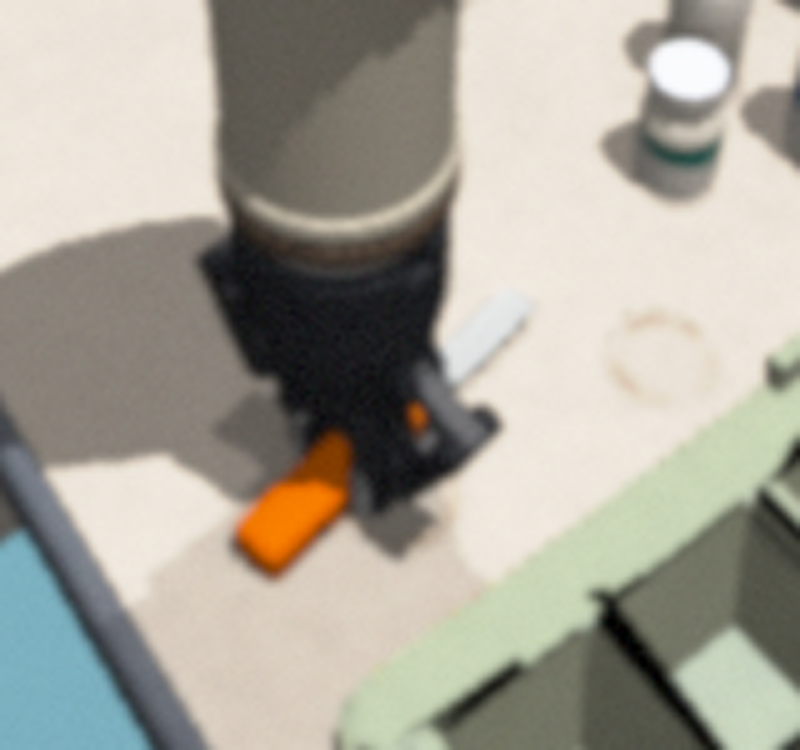

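Emit:
step_arm:
  targets:
    - [0,0,-0.02,0,0,0]
    - [0,0,-0.05,0,0,0]
    - [0,0,-0.09,0,0,0]
    - [0,0,-0.125,0,0,0]
    - [0,0,-0.148,0,0,0]

```text
time: 3.2
tool_pos: [0.462, -0.2589, 0.1522]
tool_rot: [-3.137, -0.002, 0.234]
wrist_force: [0.6, -0.4, -1.5]
finger_gap: 0.0228
```

```bash
python3 -c "
from h import *
plan([.40,-.02,.15],[180,0,4.1])
snap('side','s3');snap('top','t3');crop('s3',250,150,410,300,5,'s3c');crop('t3',380,180,460,280,6,'t3c')"
```

```text
row [-0.0048, -0.2468, 0.0033] [-0.27, -0.11, 9.33] dist 0.247 at [ 0.462  -0.2589  0.1522] [-1.7974e+02 -1.3000e-01  1.3430e+01] t 3.2 F [ 0.6 -0.4 -1.5] gap 0.0228
```

View pics/s3c.png

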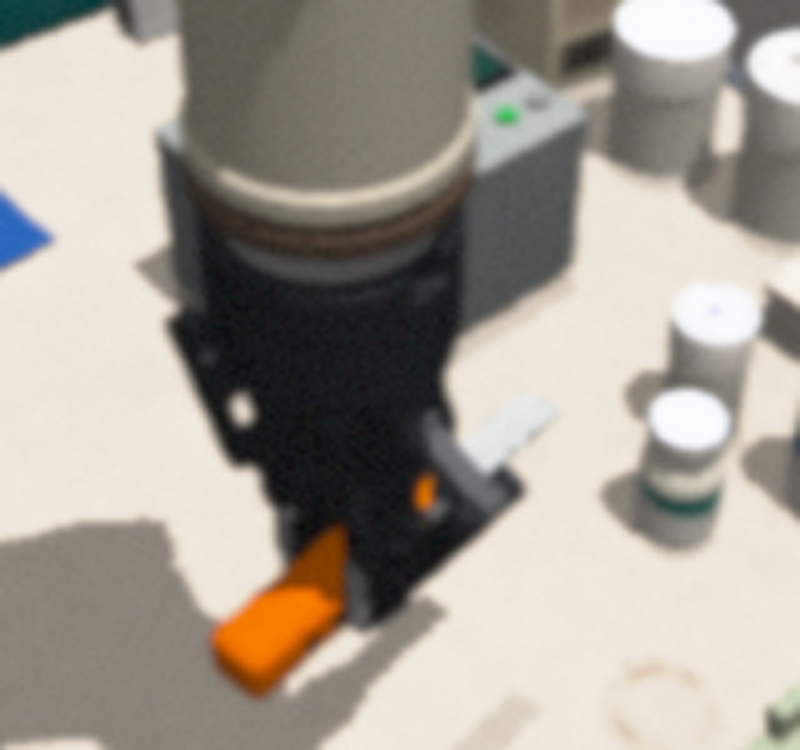

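View pics/t3c.png

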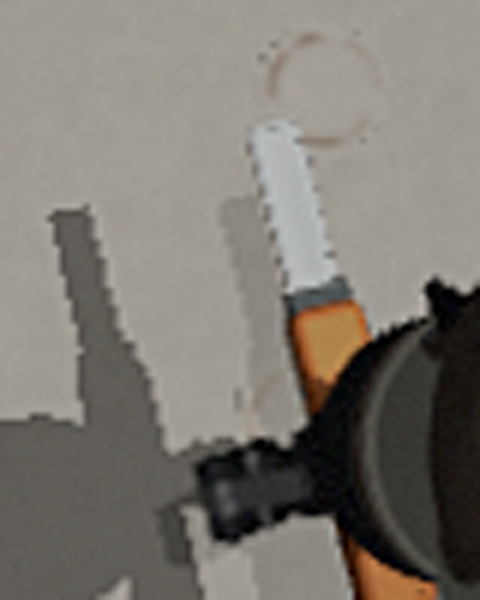

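```bash
cat >> h.py <<'E'
def px(x0,y0,s,a,b): return x0+(a+.5)/s-.5, y0+(b+.5)/s-.5
def tri(ca,pa,cb,pb):
    e1,r1=ray(ca,*pa); e2,r2=ray(cb,*pb)
    t=np.linalg.lstsq(np.stack([r1,-r2],1),e2-e1,rcond=None)[0]
    A=e1+r1*t[0];B=e2+r2*t[1]; return (A+B)/2, np.linalg.norm(A-B)
E
python3 - <<'E'
from h import *
t=load('t3');s=load('s3')
print(tri(t,px(380,180,6,277,127),s,px(250,150,5,543,404)))
print(dep(t,*px(380,180,6,280,145)),dep(t,*px(380,180,6,312,275)),dep(t,*px(380,180,6,335,345)),dep(s,*px(250,150,5,535,410)))
E
```

```text
(array([ 0.56589104, -0.23541574,  0.16062893]), np.float64(0.0037520606032559302))
[ 0.5610454 -0.2360232  0.1668795] [ 0.51939183 -0.24503936  0.16702698] [ 0.49675187 -0.25008535  0.17532208] [ 0.5590134  -0.23645682  0.16199782]
```

Emit:
step_arm:
  targets:
    - [-0.005,-0.045,0,0,0,2]
    - [-0.01,-0.09,0,0,0,4]
    - [-0.015,-0.135,0,0,0,6]
    - [-0.02,-0.18,0,0,0,8]
    - [-0.03,-0.225,0,0,0,9.3]

```text
time: 3.8
tool_pos: [0.3808, -0.0461, 0.1523]
tool_rot: [-3.138, -0.004, 0.071]
wrist_force: [0.9, 1.1, -1.8]
finger_gap: 0.0228
```

```bash
python3 -c "
from h import *
plan([.4345,-.0174,.0818],[180,0,4.1])"
```

```text
row [0.0553, -0.0246, 0.0708] [-0.18, -0.22, -0.05] dist 0.093 at [ 0.3808 -0.0461  0.1523] [-179.82   -0.22    4.05] t 3.8 F [ 0.9  1.1 -1.8] gap 0.0228
```

Stop first 40 mm short of the face to look.

Emit:
step_arm:
  targets:
    - [0.01,-0.01,0.03,-0.2,-0.2,0]
    - [0.02,-0.02,0.05,-0.2,-0.2,0]
    - [0.03,-0.0246,0.065,-0.2,-0.2,0]
    - [0.035,-0.0246,0.0708,-0.2,-0.2,0]
    - [0.035,-0.0246,0.0708,-0.2,-0.2,0]

```text
time: 4.3
tool_pos: [0.4135, -0.0185, 0.0806]
tool_rot: [-3.141, 0.002, 0.071]
wrist_force: [0.7, -0.7, -0.5]
finger_gap: 0.0229
```

```bash
python3 -c "
from h import *
plan([.4345,-.0174,.0818],[180,0,4.1])
snap('side','s4');snap('top','t4');crop('s4',230,140,390,260,5,'s4c');crop('t4',260,150,360,250,6,'t4c')"
```

```text
row [0.021, 0.0004, -0.0013] [-0.06, 0.13, -0.01] dist 0.021 at [ 0.4135 -0.0185  0.0806] [-1.7994e+02  1.3000e-01  4.0900e+00] t 4.3 F [ 0.7 -0.7 -0.5] gap 0.0229
```

View pics/s4c.png

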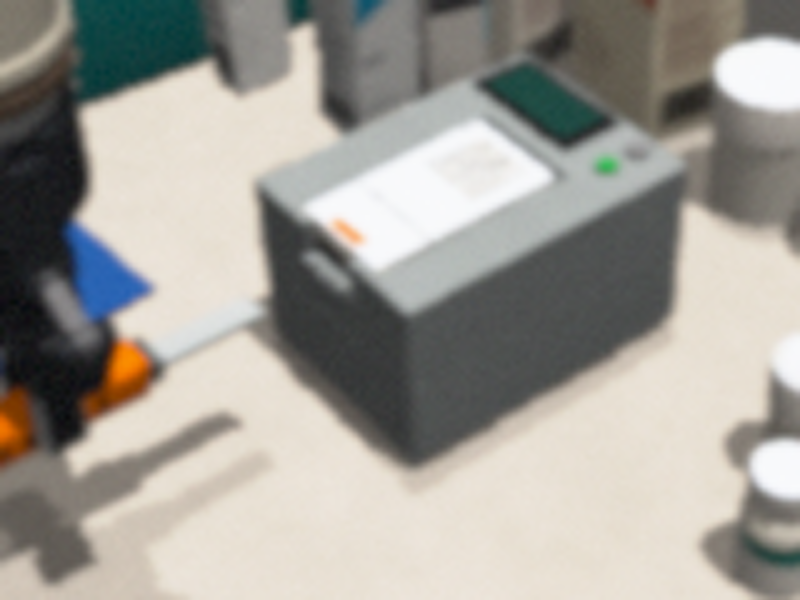

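View pics/t4c.png

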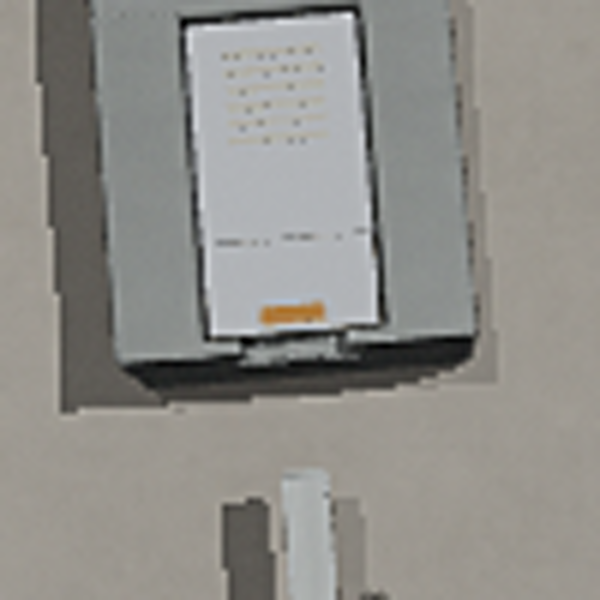

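Emit:
step_arm:
  targets:
    - [0.01,0.0004,-0.0013,0,0.1,0]
    - [0.02,0.0004,-0.0013,0,0.1,0]
    - [0.03,0.0004,-0.0013,0,0.1,0]
    - [0.036,0.0004,-0.0013,0,0.1,0]
    - [0.036,0.0004,-0.0013,0,0.1,0]

```text
time: 4.9
tool_pos: [0.4511, -0.0168, 0.0831]
tool_rot: [-3.141, -0.002, 0.07]
wrist_force: [0.0, 0.4, -2.4]
finger_gap: 0.0228
```

```bash
python3 -c "
from h import *
plan([.4844,-.0138,.0818],[180,0,4.1])
c=snap('side','s5');snap('top','t5');crop('s5',250,160,350,240,8,'s5c');crop('t5',270,170,350,250,7,'t5c')
print(proj(c,[.5612,-.0083,.087]))"
```

```text
row [0.0335, -0.0007, 0.0014] [-0.02, -0.13, -0.08] dist 0.033 at [ 0.4511 -0.0168  0.0831] [-1.7998e+02 -1.3000e-01  4.0200e+00] t 4.9 F [ 0.   0.4 -2.4] gap 0.0228
[296.13929955 193.89756375]
```

View pics/s5c.png

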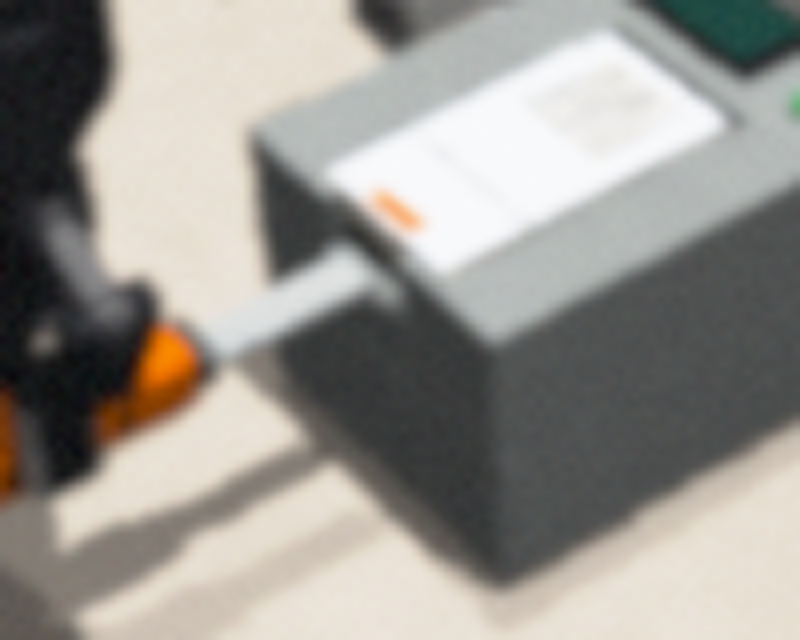

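View pics/t5c.png

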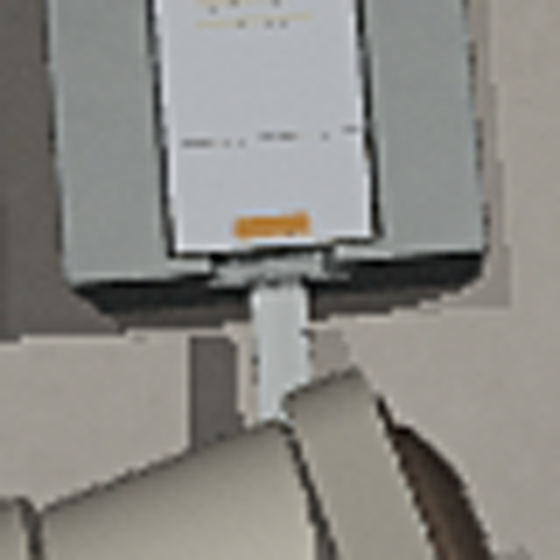

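Emit:
step_arm:
  targets:
    - [0.001,-0.0005,0.0017,0,-0.1,0]
    - [0.008,-0.0005,0.0017,0,-0.1,0]
    - [0.015,-0.0005,0.0017,0,-0.1,0]
    - [0.021,-0.0005,0.0017,0,-0.1,0]
    - [0.022,-0.0005,0.0017,0,-0.1,0]

```text
time: 5.5
tool_pos: [0.4727, -0.0146, 0.0812]
tool_rot: [-3.141, 0.0, 0.07]
wrist_force: [-0.1, -0.2, -0.8]
finger_gap: 0.0229
```

```bash
python3 -c "
from h import *
plan([.4844,-.0138,.0818],[180,0,4.1])
c=snap('side','s6');snap('top','t6');crop('s6',250,160,350,240,8,'s6c');crop('t6',270,170,350,250,7,'t6c')"
```

```text
row [0.0118, -0.0, -0.0006] [-0.02, 0.02, -0.07] dist 0.012 at [ 0.4727 -0.0146  0.0812] [-1.7998e+02  2.0000e-02  4.0300e+00] t 5.5 F [-0.1 -0.2 -0.8] gap 0.0229
```

View pics/s6c.png

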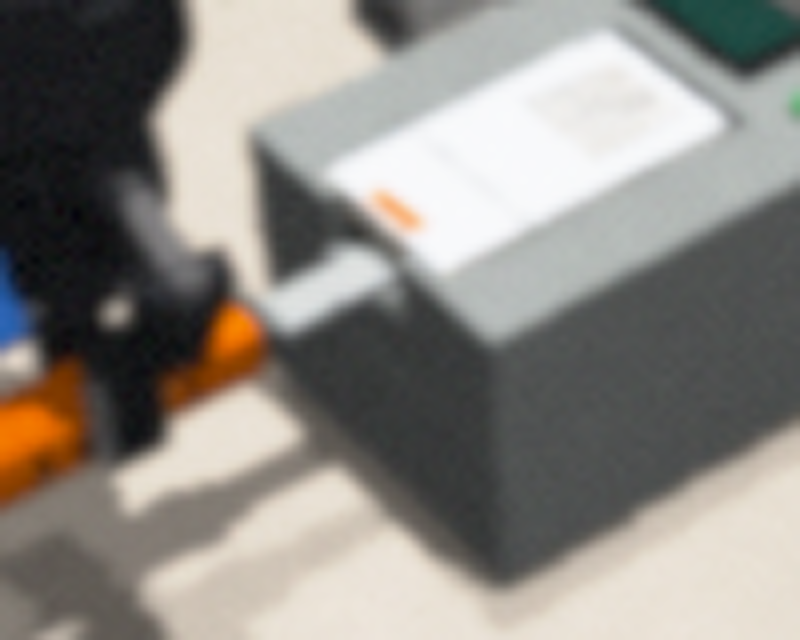

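View pics/t6c.png

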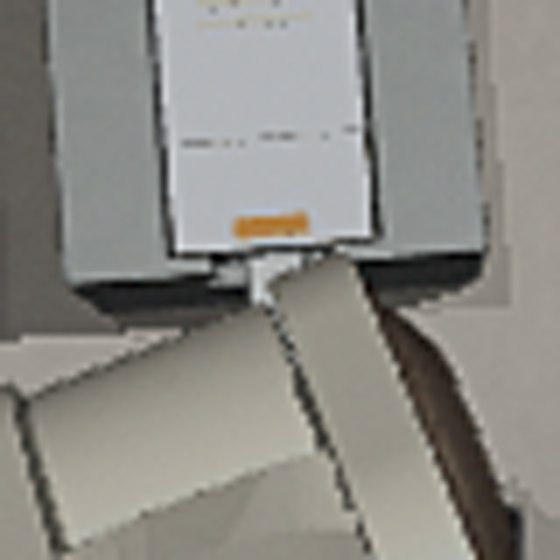

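Emit:
step_arm:
  targets:
    - [0.005,0,0,0,0,0]
    - [0.009,0,0,0,0,0]
    - [0.0105,0,0,0,0,0]
    - [0.0105,0,0,0,0,0]

```text
time: 6.0
tool_pos: [0.4824, -0.0139, 0.081]
tool_rot: [-3.141, 0.001, 0.07]
wrist_force: [0.0, -0.5, -1.4]
finger_gap: 0.0226
```

```bash
cat > lev.py <<'E'
from h import *
import sys
# rotate about a pivot: pivot = notch edge, in tool frame now; tool x fwd, z down; pitch front up => rotation about tool y
s=observe(); R0=R.from_euler('xyz',s['tool_rot'])
N=np.array([.5612,-.0083,.087])
p=R0.inv().apply(N-s['tool_pos']); print('pivot in tool',p.round(4), s['tool_pos'].round(4),np.degrees(s['tool_rot']).round(2),s['time'],s['wrist_force'].round(1),s['ft_torque'].round(2))
drop=float(sys.argv[1])  # extra drop of blade to seat on edge
for a in map(float,sys.argv[2:]):
    Rr=R.from_rotvec([0,a,0],degrees=True)
    d=p-Rr.apply(p)+np.array([0,0,drop])
    print(a,d.round(4))
E
python3 lev.py 0.002 4 8 12 16 20 24
```

```text
pivot in tool [ 0.079  -0.0001 -0.0061] [ 0.4824 -0.0139  0.081 ] [-1.7998e+02  7.0000e-02  4.0400e+00] 6.0 [ 0.  -0.5 -1.4] [ 0.   -0.03 -0.01]
4.0 [0.0006 0.     0.0075]
8.0 [ 0.0016 -0.      0.0129]
12.0 [ 0.003  -0.      0.0183]
16.0 [0.0048 0.     0.0235]
20.0 [ 0.0069 -0.      0.0287]
24.0 [0.0093 0.     0.0336]
```

Emit:
step_arm:
  targets:
    - [0.0,0,0.002,0,0,0]
    - [0.0003,0,0.005,0,2,0]
    - [0.0006,0,0.0075,0,4,0]
    - [0.001,0,0.01,0,6,0]
    - [0.0016,0,0.0129,0,8,0]

```text
time: 6.5
tool_pos: [0.4841, -0.0137, 0.0681]
tool_rot: [-3.141, -0.14, 0.07]
wrist_force: [-0.2, 0.3, -1.0]
finger_gap: 0.0225
```

```bash
python3 lev.py 0 4 8 12 16; python3 -c "
from h import *
c=snap('side','s7');crop('s7',250,160,350,240,8,'s7c')"
```

```text
pivot in tool [ 0.0792  0.     -0.0079] [ 0.4841 -0.0137  0.0681] [-179.97   -8.04    4.04] 6.5 [-0.2  0.3 -1. ] [-0.07  0.01 -0.05]
4.0 [0.0007 0.     0.0055]
8.0 [0.0019 0.     0.0109]
12.0 [0.0034 0.     0.0163]
16.0 [ 0.0052 -0.      0.0215]
```

View pics/s7c.png

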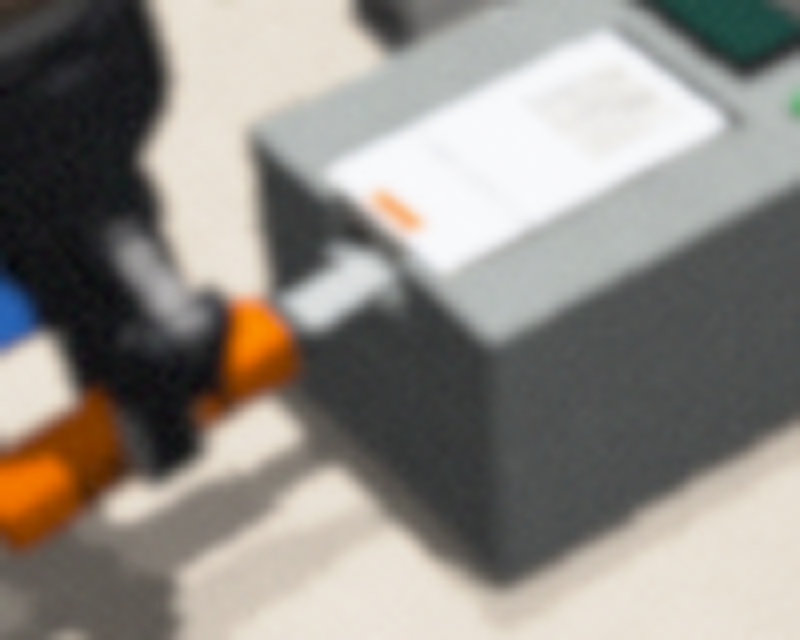

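Emit:
step_arm:
  targets:
    - [0.0003,0,0.0028,0,2,0]
    - [0.0007,0,0.0055,0,4,0]
    - [0.0013,0,0.008,0,6,0]
    - [0.0019,0,0.0109,0,8,0]

```text
time: 6.95
tool_pos: [0.4866, -0.0135, 0.0572]
tool_rot: [-3.141, -0.281, 0.07]
wrist_force: [1.2, -0.5, 1.0]
finger_gap: 0.0227
```

```bash
python3 lev.py 0 4 8 12 16; python3 -c "
from h import *
c=snap('side','s8');crop('s8',250,160,350,240,8,'s8c')"
```

```text
pivot in tool [ 0.0801  0.     -0.0078] [ 0.4866 -0.0135  0.0572] [-179.97  -16.12    4.04] 6.95 [ 1.2 -0.5  1. ] [-0.2   0.18 -0.12]
4.0 [0.0007 0.     0.0056]
8.0 [0.0019 0.     0.0111]
12.0 [0.0034 0.     0.0165]
16.0 [ 0.0053 -0.      0.0218]
```

View pics/s8c.png

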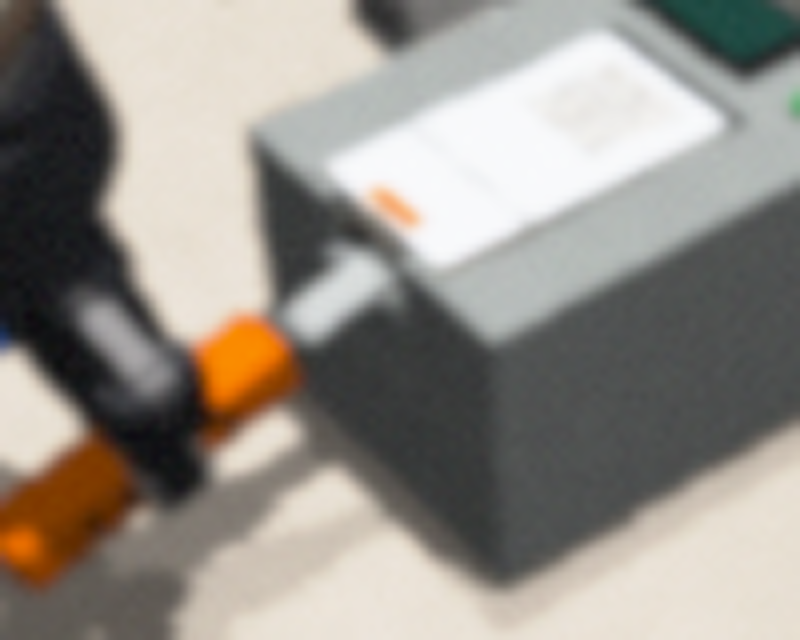

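Cover just begins to lift (its front white edge rises about 1 px). Continue.

Emit:
step_arm:
  targets:
    - [0.0003,0,0.0028,0,2,0]
    - [0.0007,0,0.0056,0,4,0]
    - [0.0013,0,0.0083,0,6,0]
    - [0.0019,0,0.0111,0,8,0]

```text
time: 7.4
tool_pos: [0.4939, -0.0197, 0.0676]
tool_rot: [-3.134, -0.379, 0.08]
wrist_force: [-2.7, 0.9, -7.3]
finger_gap: 0.0224
```

```bash
python3 lev.py 0 4 8 12 16; python3 -c "
from h import *
c=snap('side','s9');crop('s9',250,160,350,240,8,'s9c')"
```

```text
pivot in tool [ 0.0703 -0.0059  0.0071] [ 0.4939 -0.0197  0.0676] [-179.56  -21.69    4.59] 7.4 [-2.7  0.9 -7.3] [-0.    1.96  0.16]
4.0 [-0.0003  0.      0.0049]
8.0 [-0.0003 -0.      0.0099]
12.0 [ 0.0001 -0.      0.0148]
16.0 [0.0008 0.     0.0197]
```

View pics/s9c.png

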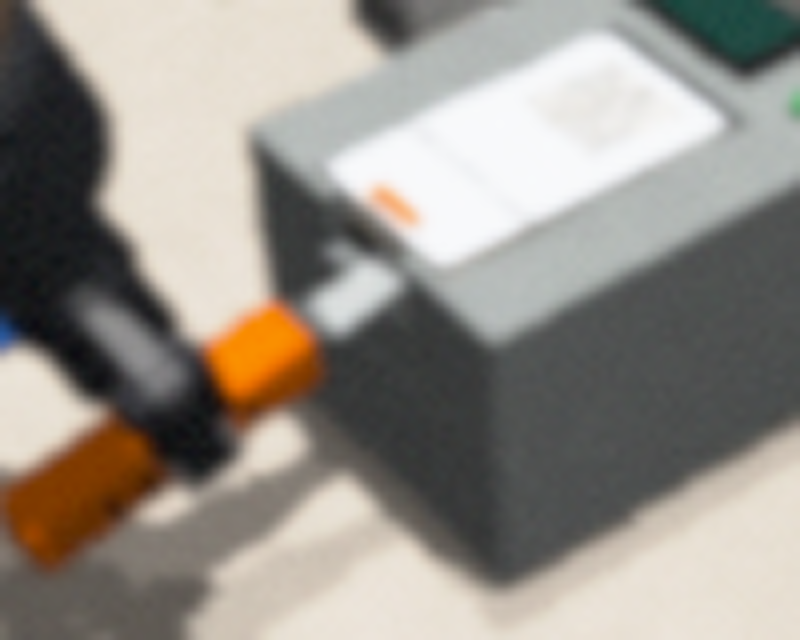

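```bash
python3 -c "
from h import *
s=observe();print(s['joint_pos'].round(3),s['joint_velocities'].round(3),s['joint_torque'].round(1),s['wrist_force'],s['ft_torque'])
c=snap('top','t9');crop('t9',240,150,370,330,4,'t9c')"
```

```text
[ 0.588  0.389 -0.634  2.357  1.153  0.195 -2.57 ] [-0.051  0.002  0.056 -0.018 -0.058 -0.012 -0.012] [  0.1 -37.1  -6.1 -19.7   0.7  -2.   -0. ] [-2.61907469  0.43003387 -4.99949565] [-0.01382894  1.7685704   0.32087891]
```

View pics/t9c.png

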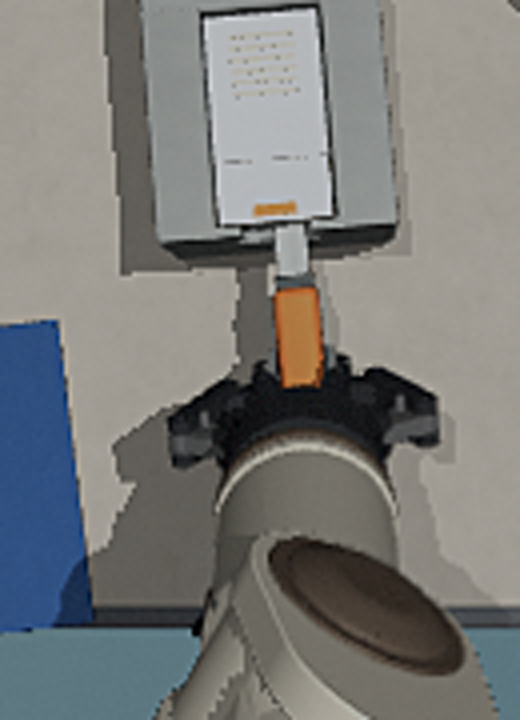

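View pics/s9.png

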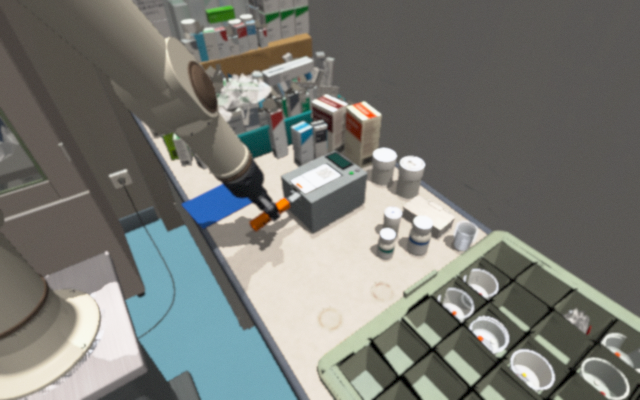

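```bash
python3 -c "
from h import *
plan([.4841,-.0137,.0681],[180,-8,4.04])
plan([.4824,-.0139,.080],[180,0,4.04])
"
```

```text
row [-0.0099, -0.0077, -0.0036] [-0.57, -13.79, 0.23] dist 0.013 at [ 0.4952 -0.0206  0.0684] [-179.47  -21.8     4.21] t 7.5 F [-2.6  0.4 -6.5] gap 0.0229
row [-0.0071, -0.0078, -0.0153] [-0.56, -21.79, 0.27] dist 0.019 at [ 0.4952 -0.0206  0.0684] [-179.47  -21.8     4.21] t 7.5 F [-2.6  0.4 -6.5] gap 0.0229
```

Emit:
step_arm:
  targets:
    - [-0.004,-0.003,-0.0015,-0.2,-4.5,0.1]
    - [-0.008,-0.006,-0.003,-0.5,-9,0.2]
    - [-0.0099,-0.0077,-0.0036,-0.6,-13.8,0.2]
    - [-0.0099,-0.0077,-0.0036,-0.6,-13.8,0.2]

```text
time: 7.9
tool_pos: [0.4883, -0.013, 0.0698]
tool_rot: [-3.14, -0.142, 0.069]
wrist_force: [2.3, -0.1, 2.0]
finger_gap: 0.0229
```

```bash
python3 -c "
from h import *
plan([.4824,-.0139,.080],[180,0,4.04])
s=observe();print(s['joint_pos'].round(3),s['ft_torque'].round(2))
c=snap('side','s10');crop('s10',230,160,350,250,6,'s10c')"
```

```text
row [-0.0044, 0.0004, -0.0109] [-0.07, -8.16, -0.1] dist 0.012 at [ 0.4883 -0.013   0.0698] [-179.92   -8.16    3.93] t 7.9 F [ 2.3 -0.1  2. ] gap 0.0229
[ 0.731  0.527 -0.894  2.177  0.761  0.6   -2.199] [-0.02 -0.52  0.03]
```

View pics/s10c.png

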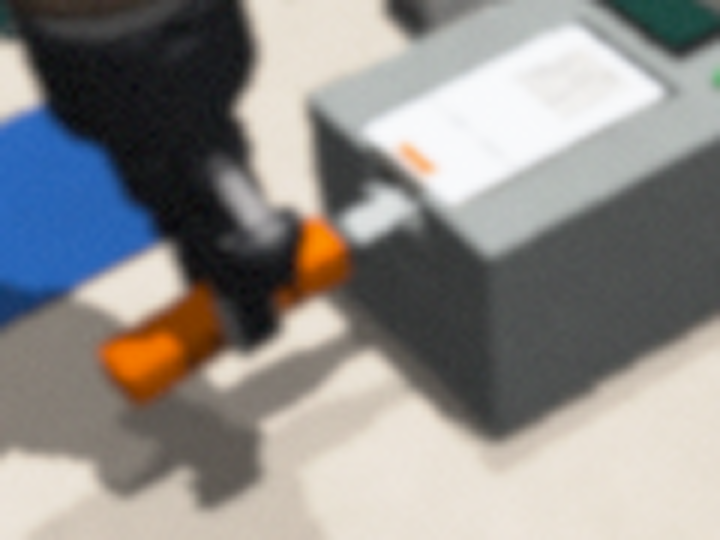

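Emit:
step_arm:
  targets:
    - [-0.004,0,-0.004,0,-3,0]
    - [-0.0044,0,-0.008,0,-6,0]
    - [-0.0044,0.0004,-0.0109,0,-8.1,-0.1]
    - [-0.0044,0.0004,-0.0109,0,-8.1,-0.1]

```text
time: 8.35
tool_pos: [0.4834, -0.0135, 0.08]
tool_rot: [-3.141, -0.005, 0.071]
wrist_force: [1.4, 0.2, 2.0]
finger_gap: 0.0228
```

```bash
python3 -c "
from h import *
plan([.4124,-.0189,.080],[180,0,4.04])
c=snap('side','s11');crop('s11',230,160,350,250,6,'s11c')"
```

```text
row [-0.0712, 0.0003, -0.0004] [-0.05, -0.31, 0.03] dist 0.071 at [ 0.4834 -0.0135  0.08  ] [-179.95   -0.31    4.07] t 8.35 F [1.4 0.2 2. ] gap 0.0228
```

View pics/s11c.png

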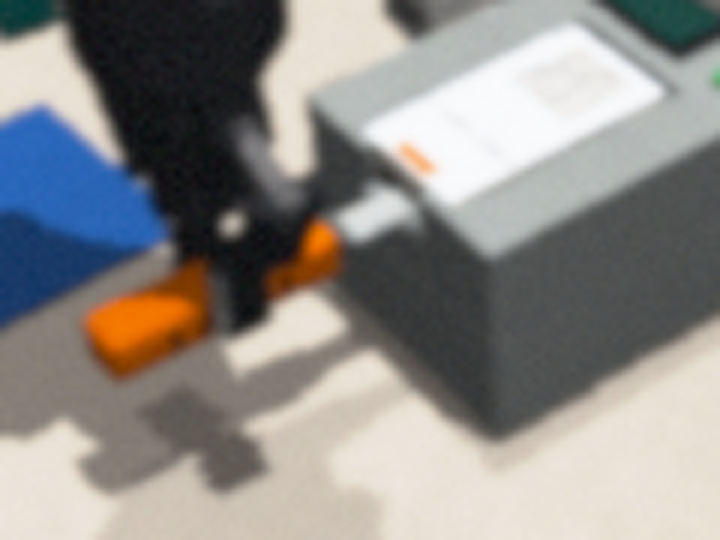

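Emit:
step_arm:
  targets:
    - [-0.02,0,-0.0004,0,-0.3,0]
    - [-0.045,0,-0.0004,0,-0.3,0]
    - [-0.07,0,-0.0004,0,-0.3,0]
    - [-0.07,0.03,-0.0004,0,-0.3,0]
    - [-0.07,0.06,-0.0004,0,-0.3,0]

```text
time: 8.9
tool_pos: [0.4151, -0.0787, 0.079]
tool_rot: [3.141, 0.001, 0.074]
wrist_force: [0.9, 0.6, -1.2]
finger_gap: 0.0227
```

```bash
python3 -c "
from h import *
plan([.44,-.13,.03],[180,0,4.0])
c=snap('side','s12');crop('s12',210,160,350,260,5,'s12c')"
```

```text
row [0.0211, 0.053, 0.049] [0.04, 0.03, 0.25] dist 0.075 at [ 0.4151 -0.0787  0.079 ] [1.7996e+02 3.0000e-02 4.2500e+00] t 8.9 F [ 0.9  0.6 -1.2] gap 0.0227
```

View pics/s12c.png

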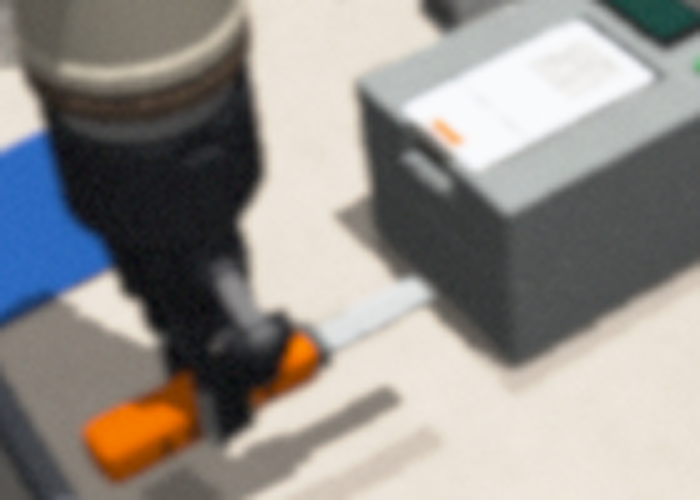

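Emit:
step_arm:
  targets:
    - [0.01,0.025,0.025,0,0,0]
    - [0.021,0.05,0.049,0,0,0]
    - [0.021,0.053,0.06,0,0,0]
    - [0.021,0.053,0.069,0,0,0]
    - [0.021,0.053,0.073,0,0,0]

```text
time: 9.45
tool_pos: [0.4386, -0.1351, 0.005]
tool_rot: [3.139, 0.003, 0.068]
wrist_force: [0.7, 0.1, -1.3]
finger_gap: 0.0226
```

Emit:
step_arm:
  targets:
    - [0,0,0,0,0,0]
    - [0,0,0.001,0,0,0]

```text
time: 9.65
tool_pos: [0.4384, -0.1339, 0.0044]
tool_rot: [3.139, 0.003, 0.07]
wrist_force: [0.2, -0.1, -1.6]
finger_gap: 0.023
```

Emit:
step_arm:
  targets:
    - [0,0,0.002,0,0,0]
    - [0,0,0.0025,0,0,0]

```text
time: 9.85
tool_pos: [0.4387, -0.1336, 0.0025]
tool_rot: [3.139, 0.002, 0.071]
wrist_force: [-3.8, 1.5, 8.5]
finger_gap: 0.0228
```

Emit:
step_arm:
  targets:
    - [0,0,0,0,0,0]
    - [0,0,0,0,0,0]
    - [0,0,0,0,0,0]
  claw: 1

```text
time: 10.15
tool_pos: [0.4389, -0.1337, 0.0026]
tool_rot: [3.139, 0.002, 0.071]
wrist_force: [-0.1, 0.1, -0.6]
finger_gap: 0.0658
```

Emit:
step_arm:
  targets:
    - [0,0,-0.03,0,0,0]
    - [0,0,-0.06,0,0,0]
    - [-0.0,0,-0.09,0,-3,0]
    - [0,0,-0.1,0,-8,0]
    - [0,0,-0.1,0,-12,0]

```text
time: 10.65
tool_pos: [0.4407, -0.1342, 0.1049]
tool_rot: [3.136, 0.21, 0.069]
wrist_force: [-0.2, -0.6, -0.3]
finger_gap: 0.0856
```

```bash
python3 -c "
from h import *
plan([.44,-.13,.03],[180,12,4.0])
c=snap('side','s13');crop('s13',210,160,350,280,5,'s13c')
c=snap('top','t13');crop('t13',310,180,420,280,6,'t13c')"
```

```text
row [0.0153, -0.0046, 0.0733] [0.28, 0.05, -0.06] dist 0.075 at [ 0.4407 -0.1342  0.1049] [179.7   12.05   3.94] t 10.65 F [-0.2 -0.6 -0.3] gap 0.0856
```

View pics/s13c.png

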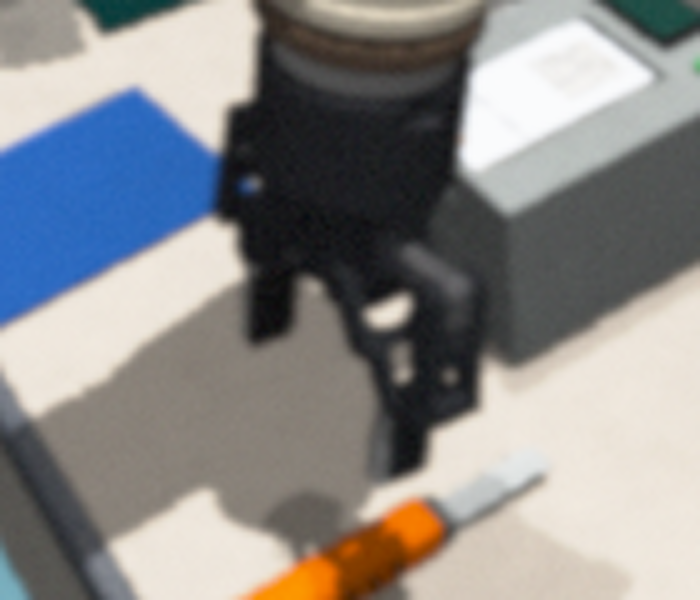

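View pics/t13c.png

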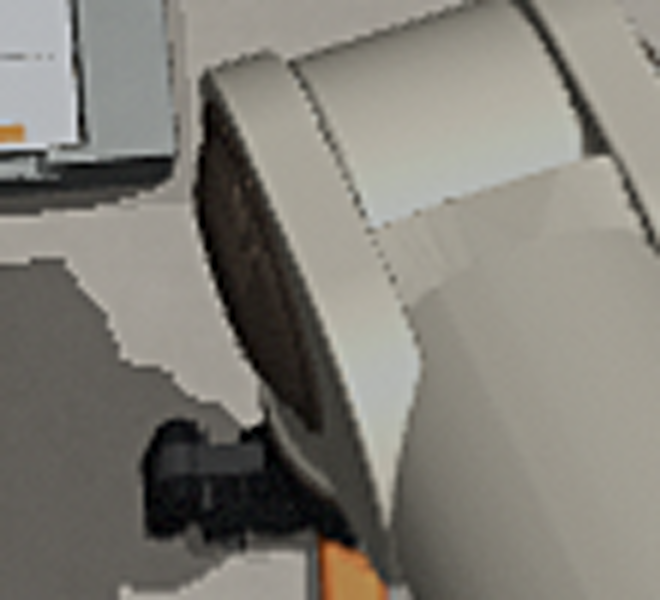

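```bash
python3 - <<'E'
from h import *
s=load('s13')
tip=atz(s,*px(210,160,5,541,459),.0115); col=atz(s,*px(210,160,5,452,513),.0115); print(tip,col,np.degrees(np.arctan2(*(tip-col)[[1,0]])),np.linalg.norm(tip-col))
d=R.from_euler('z',4.04,degrees=True).apply([1,0,0]); c=tip-.110*d; print('centre',c)
E
```

```text
[ 0.54117888 -0.12816833  0.0115    ] [ 0.49228643 -0.13168723  0.0115    ] 4.116614910895487 0.04901892104905153
centre [ 0.43145222 -0.13591815  0.0115    ]
```

```bash
python3 -c "
from h import *
plan([.442,-.135,.0055],[180,12,4.1])
"
```

```text
row [0.0209, 0.0018, 0.0951] [0.13, -0.0, -0.06] dist 0.097 at [ 0.4412 -0.1331  0.1028] [179.86  12.     4.04] t 10.75 F [ 0.   0.2 -0.2] gap 0.0856
```

Emit:
step_arm:
  targets:
    - [0.01,0.001,0.03,0,0,0]
    - [0.02,0.0018,0.055,0,0,0]
    - [0.021,0.0018,0.08,0,0,0]
    - [0.021,0.0018,0.092,0,0,0]
    - [0.021,0.0018,0.095,0,0,0]

```text
time: 11.25
tool_pos: [0.44, -0.1347, 0.0043]
tool_rot: [3.141, 0.212, 0.071]
wrist_force: [0.5, 0.8, 0.6]
finger_gap: 0.0851
```

Emit:
step_arm:
  targets:
    - [0,0,0,0,0,0]
    - [0,0,0,0,0,0]
    - [0,0,0,0,0,0]
    - [0,0,0,0,0,0]
    - [0,0,0,0,0,0]
  claw: -1

```text
time: 11.75
tool_pos: [0.4409, -0.1349, 0.0052]
tool_rot: [3.14, 0.21, 0.071]
wrist_force: [1.1, -0.3, 6.0]
finger_gap: 0.0224
```

Emit:
step_arm:
  targets:
    - [0,0,0,0,0,0]
    - [0,0,0,0,0,0]
    - [0,0,0,0,0,0]

```text
time: 12.05
tool_pos: [0.441, -0.1349, 0.0053]
tool_rot: [3.14, 0.21, 0.071]
wrist_force: [0.6, -1.0, 0.5]
finger_gap: 0.0226
```

```bash
python3 -c "
from h import *
plan([.442,-.135,.15],[180,12,4.1])
c=snap('side','s14');crop('s14',210,160,350,280,5,'s14c')
"
```

```text
row [-0.0292, 0.0004, -0.1418] [0.1, 0.04, -0.04] dist 0.145 at [ 0.441  -0.1349  0.0053] [179.89  12.04   4.06] t 12.05 F [ 0.6 -1.   0.5] gap 0.0226
```

View pics/s14c.png

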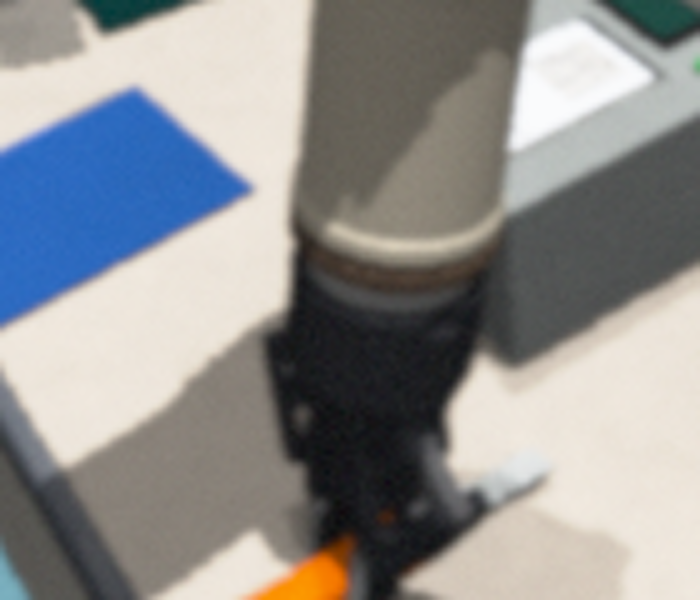

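```bash
python3 -c "
from h import *
plan([.42,-.135,.0853],[180,12,4.1])
plan([.42,-.018,.0853],[180,12,4.1])
plan([.4361,-.0172,.0853],[180,12,4.1])
"
```

```text
row [-0.0372, -0.0013, -0.0739] [0.1, 0.05, -0.05] dist 0.083 at [ 0.441  -0.135   0.0052] [179.89  12.05   4.05] t 12.1 F [0.1 0.8 0.9] gap 0.0223
row [-0.0291, -0.118, -0.0759] [0.1, 0.05, -0.05] dist 0.143 at [ 0.441  -0.135   0.0052] [179.89  12.05   4.05] t 12.1 F [0.1 0.8 0.9] gap 0.0223
row [-0.0134, -0.1177, -0.0792] [0.1, 0.05, -0.05] dist 0.142 at [ 0.441  -0.135   0.0052] [179.89  12.05   4.05] t 12.1 F [0.1 0.8 0.9] gap 0.0223
```

Emit:
step_arm:
  targets:
    - [-0.015,0,-0.035,0,0,0]
    - [-0.037,-0.015,-0.074,0,0,0]
    - [-0.035,-0.055,-0.075,0,0,0]
    - [-0.031,-0.095,-0.076,0,0,0]
    - [-0.029,-0.118,-0.076,0,0,0]

```text
time: 12.6
tool_pos: [0.42, -0.0152, 0.086]
tool_rot: [3.141, 0.209, 0.073]
wrist_force: [1.1, 0.1, -1.4]
finger_gap: 0.0227
```

Emit:
step_arm:
  targets:
    - [0,0,0,0,0,0]

```text
time: 12.7
tool_pos: [0.4197, -0.0116, 0.0863]
tool_rot: [-3.141, 0.208, 0.079]
wrist_force: [0.5, -1.5, -2.2]
finger_gap: 0.0224
```

```bash
python3 -c "
from h import *
plan([.4361,-.0172,.0853],[180,12,4.1])
c=snap('side','s15');crop('s15',210,160,350,260,5,'s15c')
c=snap('top','t15');crop('t15',260,150,360,250,6,'t15c')
"
```

```text
row [0.0157, 0.0069, -0.0023] [0.03, -0.07, 0.41] dist 0.017 at [ 0.4197 -0.0116  0.0863] [-179.95   11.93    4.51] t 12.7 F [ 0.5 -1.5 -2.2] gap 0.0224
```

View pics/s15c.png

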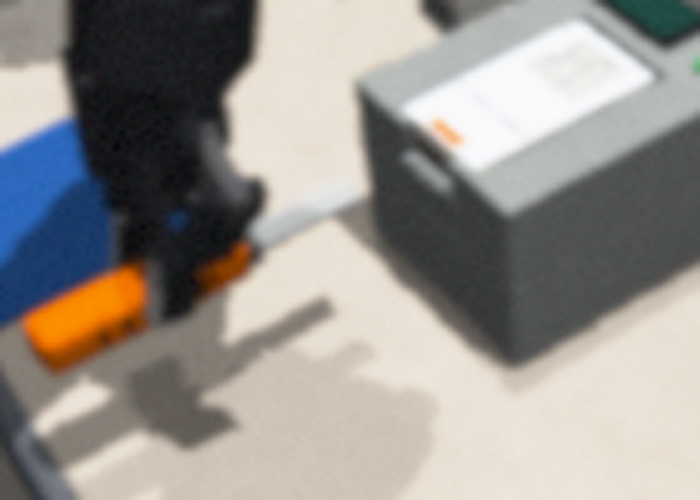

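View pics/t15c.png

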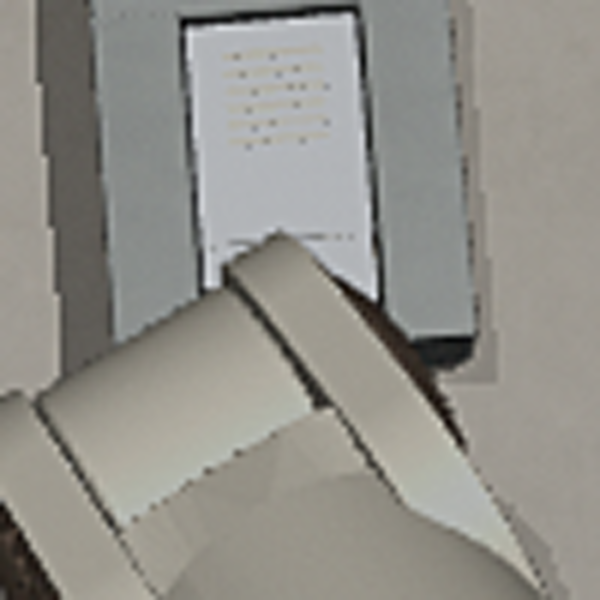

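Emit:
step_arm:
  targets:
    - [0.008,0.0069,-0.0023,0,0,0.4]
    - [0.0157,0.0069,-0.0023,0,0,0.4]
    - [0.0157,0.0069,-0.0023,0,0,0.4]

```text
time: 13.1
tool_pos: [0.4378, -0.0217, 0.0847]
tool_rot: [3.139, 0.208, 0.065]
wrist_force: [-0.7, -0.6, -1.3]
finger_gap: 0.0227
```

```bash
python3 -c "
from h import *
plan([.4361+.0225,-.0172+.0016,.0853],[180,12,4.1])
c=snap('side','s16');crop('s16',230,150,350,240,6,'s16c')
"
```

```text
row [0.0206, -0.0048, -0.005] [0.06, -0.07, -0.39] dist 0.022 at [ 0.4378 -0.0217  0.0847] [179.86  11.93   3.7 ] t 13.1 F [-0.7 -0.6 -1.3] gap 0.0227
```

View pics/s16c.png

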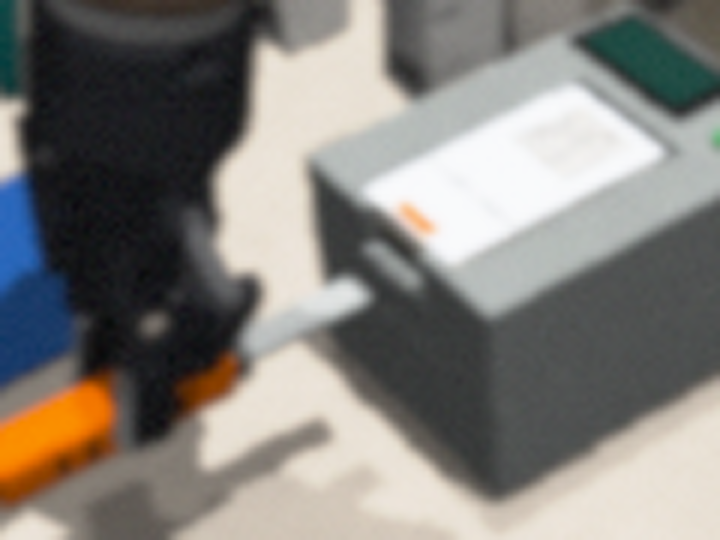

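Emit:
step_arm:
  targets:
    - [0.005,-0.002,-0.0015,0,0,-0.2]
    - [0.011,-0.004,-0.003,0,0,-0.3]
    - [0.017,-0.004,-0.004,0,0,-0.3]
    - [0.019,-0.004,-0.005,0,0,-0.3]
    - [0.019,-0.004,-0.005,0,0,-0.3]

```text
time: 13.65
tool_pos: [0.4567, -0.0157, 0.0857]
tool_rot: [3.141, 0.209, 0.071]
wrist_force: [0.1, 0.1, -1.3]
finger_gap: 0.0227
```

```bash
python3 -c "
from h import *
plan([.4361+.055,-.0172+.0039,.0853],[180,12,4.1])
c=snap('side','s17');crop('s17',250,150,350,230,7,'s17c')
"
```

```text
row [0.0338, 0.0, -0.0068] [0.05, -0.04, -0.02] dist 0.035 at [ 0.4567 -0.0157  0.0857] [179.95  11.96   4.08] t 13.65 F [ 0.1  0.1 -1.3] gap 0.0227
```

View pics/s17c.png

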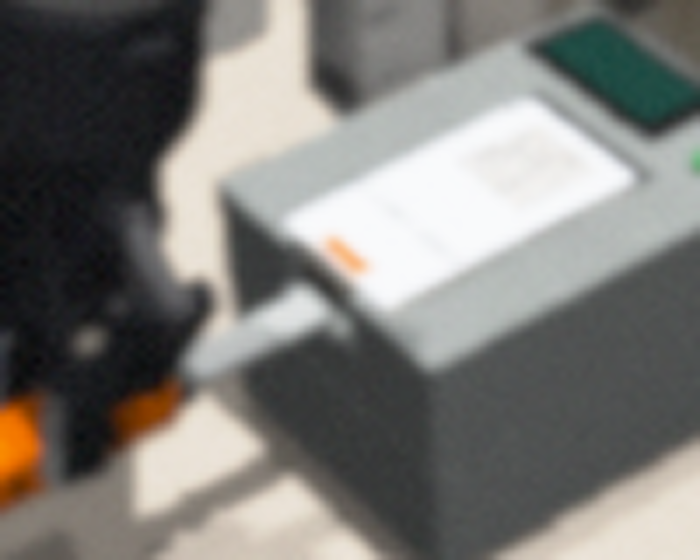

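Emit:
step_arm:
  targets:
    - [0.007,0,-0.0013,0,0,0]
    - [0.014,0,-0.0027,0,0,0]
    - [0.021,0,-0.0042,0,0,0]
    - [0.027,0,-0.0054,0,0,0]
    - [0.032,0,-0.0064,0,0,0]

```text
time: 14.2
tool_pos: [0.4896, -0.0134, 0.0852]
tool_rot: [3.141, 0.209, 0.071]
wrist_force: [-0.1, -0.6, -1.2]
finger_gap: 0.0223
```

```bash
python3 lev.py 0.002 4 8 12 16 20; python3 -c "
from h import *
c=snap('side','s18');crop('s18',250,150,350,230,7,'s18c')
"
```

```text
pivot in tool [ 0.0699  0.     -0.0167] [ 0.4896 -0.0134  0.0852] [179.95  11.97   4.07] 14.2 [-0.1 -0.6 -1.2] [ 0.03 -0.29  0.02]
4.0 [0.0013 0.     0.0068]
8.0 [0.003  0.     0.0116]
12.0 [0.005  0.     0.0162]
16.0 [ 0.0073 -0.      0.0206]
20.0 [0.0099 0.     0.0249]
```

View pics/s18c.png

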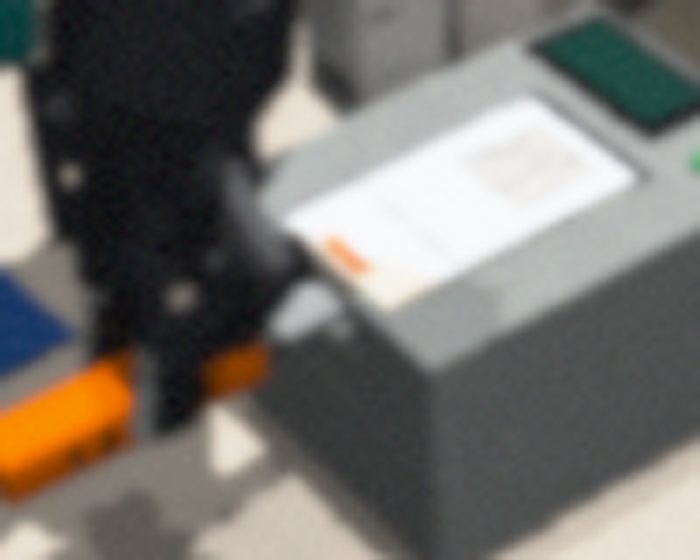

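Emit:
step_arm:
  targets:
    - [0.0,0,0.002,0,0,0]
    - [0.0013,0,0.0068,0,4,0]
    - [0.003,0,0.0116,0,8,0]
    - [0.004,0,0.014,0,10,0]
    - [0.005,0,0.0162,0,12,0]

```text
time: 14.75
tool_pos: [0.4908, -0.0133, 0.068]
tool_rot: [3.141, -0.001, 0.071]
wrist_force: [0.6, 0.1, -1.9]
finger_gap: 0.0224
```

```bash
python3 lev.py 0.00 2 4 6 8 10 12; python3 -c "
from h import *
s=observe();print(s['joint_pos'].round(2))
c=snap('side','s19');crop('s19',250,150,350,230,7,'s19c')
"
```

```text
pivot in tool [ 0.0706 -0.     -0.0189] [ 0.4908 -0.0133  0.068 ] [ 1.7995e+02 -8.0000e-02  4.0800e+00] 14.75 [ 0.6  0.1 -1.9] [ 0.04  0.15 -0.02]
2.0 [0.0007 0.     0.0025]
4.0 [0.0015 0.     0.0049]
6.0 [ 0.0024 -0.      0.0073]
8.0 [ 0.0033 -0.      0.0096]
10.0 [0.0044 0.     0.012 ]
12.0 [ 0.0055 -0.      0.0143]
[ 0.7   0.62 -0.91  2.05  0.69  0.8  -2.13]
```

View pics/s19c.png

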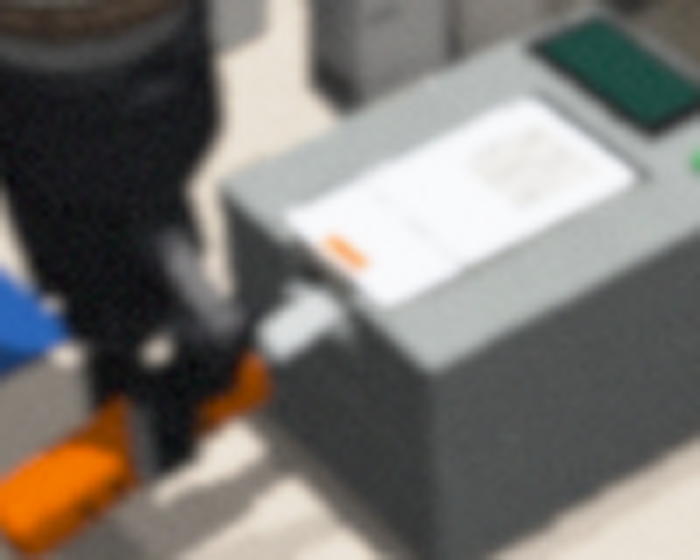

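Good; lever further by 10°.

Emit:
step_arm:
  targets:
    - [0.0007,0,0.0025,0,2,0]
    - [0.0015,0,0.0049,0,4,0]
    - [0.0024,0,0.0073,0,6,0]
    - [0.0033,0,0.0096,0,8,0]
    - [0.0033,0,0.0096,0,8,0]

```text
time: 15.3
tool_pos: [0.4915, -0.0136, 0.0575]
tool_rot: [3.139, -0.139, 0.072]
wrist_force: [0.1, 0.4, -1.2]
finger_gap: 0.0226
```

```bash
python3 lev.py 0.00 2 4 6 8 10; python3 -c "
from h import *
s=observe();print(s['joint_pos'].round(2))
c=snap('side','s20');crop('s20',250,150,350,230,7,'s20c')
"
```

```text
pivot in tool [ 0.0733 -0.0002 -0.0195] [ 0.4915 -0.0136  0.0575] [179.87  -7.96   4.13] 15.3 [ 0.1  0.4 -1.2] [-0.03  0.26  0.02]
2.0 [0.0007 0.     0.0025]
4.0 [0.0015 0.     0.0051]
6.0 [ 0.0024 -0.      0.0076]
8.0 [ 0.0034 -0.      0.01  ]
10.0 [0.0045 0.     0.0124]
[ 0.71  0.56 -0.87  2.17  0.8   0.59 -2.23]
```

View pics/s20c.png

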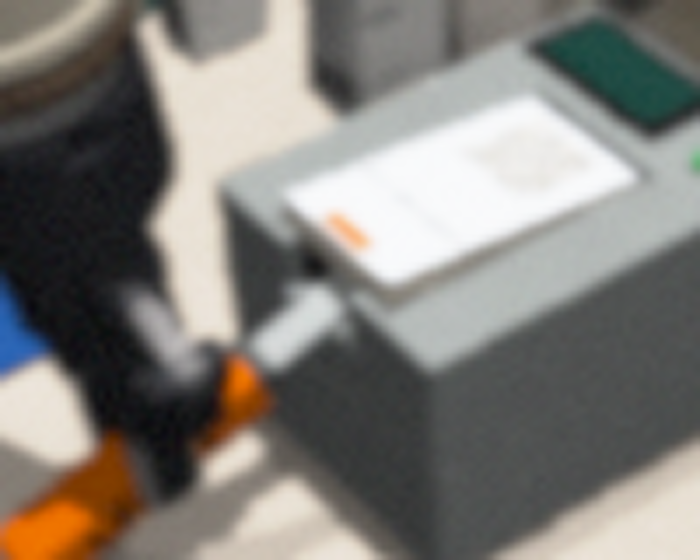

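```bash
python3 lev.py 0.00 -5 -10 -15 -18 -20
```

```text
pivot in tool [ 0.0726 -0.0002 -0.0193] [ 0.4921 -0.0135  0.0578] [179.88  -7.97   4.13] 15.35 [-0.1 -0.2 -1.3] [-0.05  0.15 -0.02]
-5.0 [-0.0014  0.     -0.0064]
-10.0 [-0.0022  0.     -0.0129]
-15.0 [-0.0025  0.     -0.0195]
-18.0 [-0.0024  0.     -0.0234]
-20.0 [-0.0022 -0.     -0.026 ]
```

Emit:
step_arm:
  targets:
    - [-0.0014,0,-0.0064,0,-5,0]
    - [-0.0022,0,-0.0129,0,-10,0]
    - [-0.0025,0,-0.0195,0,-15,0]
    - [-0.0022,0,-0.0265,0,-20,0]
    - [-0.0022,0,-0.0265,0,-20,0]

```text
time: 15.85
tool_pos: [0.4892, -0.013, 0.0843]
tool_rot: [-3.141, 0.209, 0.071]
wrist_force: [0.5, 0.6, -1.6]
finger_gap: 0.0227
```

```bash
python3 -c "
from h import *
plan([.44,-.017,.0853],[180,12,4.1])
c=snap('side','s21');crop('s21',250,150,350,230,7,'s21c')
"
```

```text
row [-0.0485, 0.0005, 0.0093] [-0.03, -0.01, -0.04] dist 0.049 at [ 0.4892 -0.013   0.0843] [-179.98   11.99    4.06] t 15.85 F [ 0.5  0.6 -1.6] gap 0.0227
```

View pics/s21c.png

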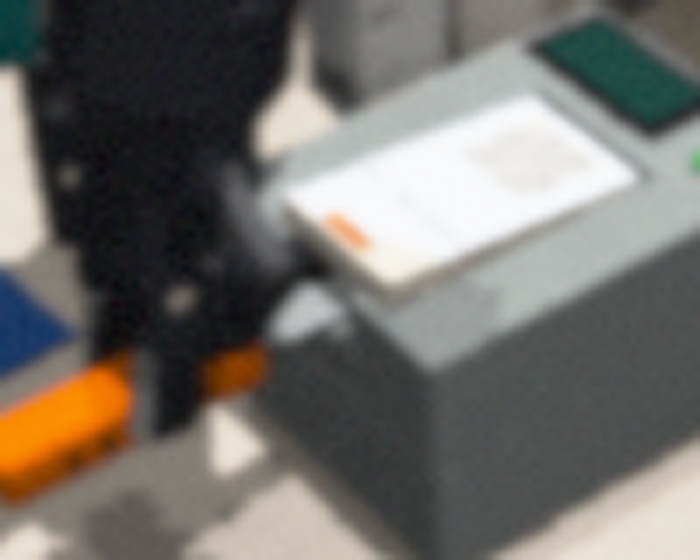

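Emit:
step_arm:
  targets:
    - [-0.012,0,0.0023,0,0,0]
    - [-0.026,0,0.005,0,0,0]
    - [-0.042,0.0005,0.008,0,0,0]
    - [-0.056,0.002,0.011,0,0,0]
    - [-0.062,0.01,0.012,0,0,0]

```text
time: 16.4
tool_pos: [0.422, -0.0275, 0.0846]
tool_rot: [3.141, 0.211, 0.074]
wrist_force: [0.3, -0.6, -1.5]
finger_gap: 0.0226
```

```bash
python3 -c "
from h import *
plan([.43,-.14,.0853],[180,12,4.1])
plan([.44,-.15,.009],[180,12,4.1])
"
```

```text
row [-0.0004, 0.1127, -0.0006] [0.08, 0.07, 0.12] dist 0.113 at [ 0.422  -0.0275  0.0846] [179.94  12.07   4.22] t 16.4 F [ 0.3 -0.6 -1.5] gap 0.0226
row [0.0245, 0.1234, 0.0721] [0.08, 0.07, 0.12] dist 0.145 at [ 0.422  -0.0275  0.0846] [179.94  12.07   4.22] t 16.4 F [ 0.3 -0.6 -1.5] gap 0.0226
```

Emit:
step_arm:
  targets:
    - [0,0.035,0,0,0,0]
    - [0,0.075,0,0,0,0]
    - [0.005,0.11,0.015,0,0,0]
    - [0.018,0.1234,0.045,0,0,0]
    - [0.0245,0.1234,0.065,0,0,0]

```text
time: 16.9
tool_pos: [0.4405, -0.1543, 0.0145]
tool_rot: [3.138, 0.211, 0.067]
wrist_force: [-0.5, 0.3, -1.2]
finger_gap: 0.0226
```

Emit:
step_arm:
  targets:
    - [0,0,0.003,0,0,0]
    - [0,0,0.005,0,0,0]

```text
time: 17.1
tool_pos: [0.4382, -0.1549, 0.0095]
tool_rot: [3.138, 0.212, 0.067]
wrist_force: [0.1, 0.1, -0.7]
finger_gap: 0.0224
```

```bash
python3 -c "
from h import *
plan([.44,-.15,.006],[180,12,4.1])
c=snap('side','s22');crop('s22',210,160,370,280,5,'s22c')
"
```

```text
row [0.0028, -0.0048, 0.0029] [0.14, 0.15, -0.26] dist 0.006 at [ 0.4382 -0.1549  0.0095] [179.8   12.15   3.83] t 17.1 F [ 0.1  0.1 -0.7] gap 0.0224
```

View pics/s22c.png

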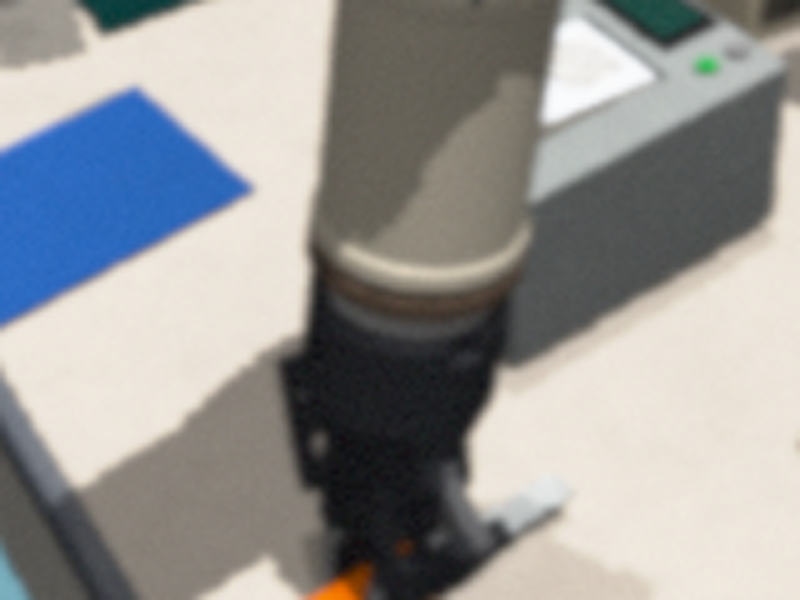

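Emit:
step_arm:
  targets:
    - [0,0,0.002,0,0,0]
    - [0,0,0.0038,0,0,0]
    - [0,0,0.0045,0,0,0]

```text
time: 17.45
tool_pos: [0.4381, -0.1545, 0.0059]
tool_rot: [3.138, 0.21, 0.068]
wrist_force: [0.1, 0.1, -1.1]
finger_gap: 0.0225
```

Emit:
step_arm:
  targets:
    - [0,0,0,0,0,0]
    - [0,0,0,0,0,0]
    - [0,0,0,0,0,0]
    - [0,0,0,0,0,0]
  claw: 1

```text
time: 17.85
tool_pos: [0.4382, -0.1545, 0.006]
tool_rot: [3.137, 0.21, 0.068]
wrist_force: [0.4, 0.5, 0.0]
finger_gap: 0.0791
```

Emit:
step_arm:
  targets:
    - [0,0,-0.03,0,0,0]
    - [0,0,-0.07,0,0,0]
    - [0,0,-0.115,0,0,0]
    - [0,0,-0.16,0,0,0]
    - [0,0,-0.19,0,2,0]

```text
time: 18.35
tool_pos: [0.48, -0.1504, 0.1948]
tool_rot: [3.137, 0.171, 0.069]
wrist_force: [0.6, 0.1, 0.5]
finger_gap: 0.0852
```

```bash
python3 -c "
from h import *
c=snap('side','s23');crop('s23',270,140,370,230,7,'s23c')
c=snap('top','t23');crop('t23',250,110,350,230,5,'t23c')
plan([.44,-.15,.2],[180,12,4.1])
"
```

```text
row [-0.0408, -0.0037, 0.0029] [0.38, -2.41, -0.21] dist 0.041 at [ 0.4808 -0.1509  0.196 ] [179.58   9.59   3.9 ] t 18.45 F [ 0.2 -0.2  0.5] gap 0.0857
```

View pics/s23.png

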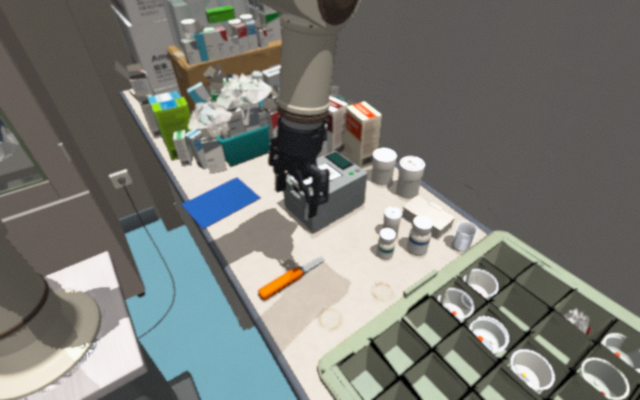

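View pics/t23.png

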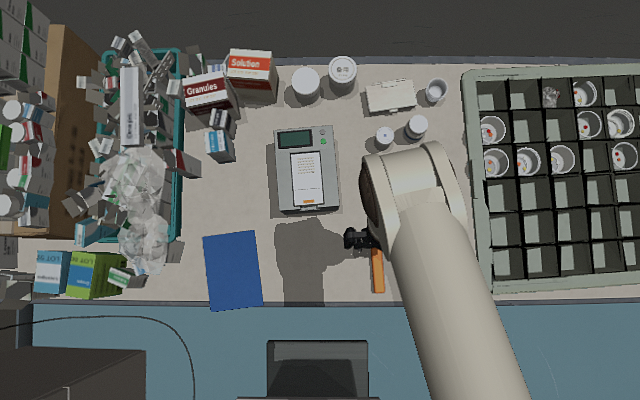

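```bash
python3 -c "
from h import *
crop('t23',265,110,355,220,6,'t23c')
c=load('t23')
for v in range(150,212,5): print(v,dep(c,306,v).round(4), end=' | ')
"
```

```text
150 [ 0.6811 -0.0027  0.1072] | 155 [ 0.671  -0.0026  0.105 ] | 160 [ 0.6599 -0.0027  0.108 ] | 165 [ 0.6489 -0.0028  0.1109] | 170 [ 0.6387 -0.0028  0.11  ] | 175 [ 0.6287 -0.0026  0.1073] | 180 [ 0.6174 -0.0029  0.1136] | 185 [ 0.6073 -0.0028  0.1125] | 190 [ 0.5967 -0.0029  0.1147] | 195 [ 0.5862 -0.003   0.1165] | 200 [ 0.5762 -0.0029  0.1154] | 205 [ 0.5662 -0.0027  0.113 ] | 210 [ 5.605e-01 -4.000e-04  6.700e-02] |
```

View pics/t23c.png

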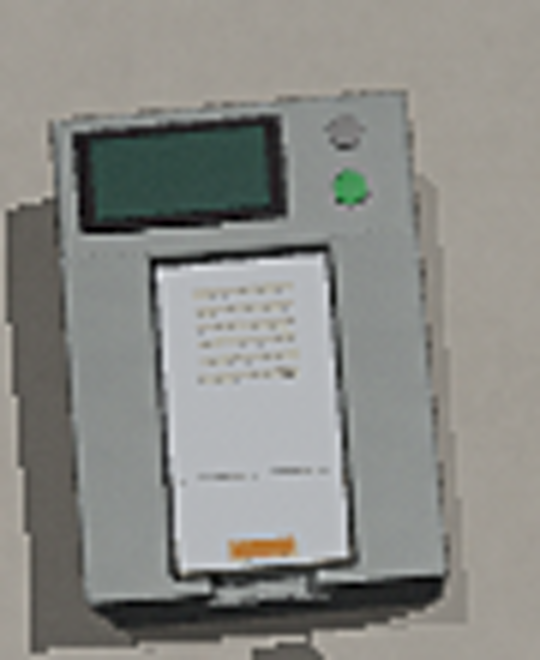

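```bash
python3 -c "
from h import *
c=load('t23')
A=atz(c,*px(265,110,6,176,575),.116);B=atz(c,*px(265,110,6,353,560),.116);C=atz(c,*px(265,110,6,155,258),.107);D=atz(c,*px(265,110,6,330,248),.107)
f=(A+B)/2;r=(C+D)/2;print(f,r,np.linalg.norm(f-r),np.linalg.norm(A-B),np.degrees(np.arctan2(*(r-f)[[1,0]])))
crop('s23',270,140,370,230,7,'s23c')
plan([.588,-.0063,.165],[180,5,4.1])
"
```

```text
[ 0.56757371 -0.00826623  0.116     ] [ 6.77464369e-01 -5.95194592e-04  1.07000000e-01] 0.11052511890353903 0.059868379459950466 3.993116010071869
row [0.1203, -0.1371, 0.0102] [0.4, 4.59, -0.18] dist 0.183 at [ 0.4808 -0.1509  0.196 ] [179.58   9.59   3.9 ] t 18.45 F [ 0.2 -0.2  0.5] gap 0.0857
```

View pics/s23c.png

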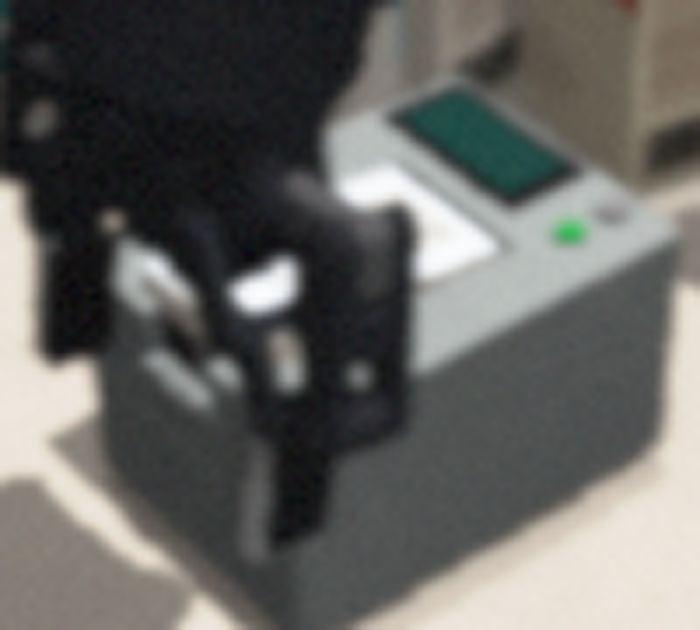

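Emit:
step_arm:
  targets:
    - [0.03,-0.035,0.0,0,1,0]
    - [0.06,-0.07,0.003,0,2,0]
    - [0.09,-0.105,0.006,0,3,0]
    - [0.11,-0.128,0.009,0.4,4.6,0]
    - [0.1203,-0.1371,0.0102,0.4,4.6,-0.2]

```text
time: 18.95
tool_pos: [0.5875, -0.0029, 0.1637]
tool_rot: [-3.14, 0.089, 0.076]
wrist_force: [-0.4, 0.6, -0.1]
finger_gap: 0.0854
```

Emit:
step_arm:
  targets:
    - [0,0,0,0,0,0]
    - [0,0,0,0,0,0]

```text
time: 19.15
tool_pos: [0.5867, -0.0038, 0.163]
tool_rot: [-3.14, 0.091, 0.076]
wrist_force: [-0.5, -0.9, 0.1]
finger_gap: 0.0852
```

```bash
python3 -c "
from h import *
plan([.5875,-.0068,.125],[180,5,4.1])
"
```

```text
row [0.0041, 0.0031, 0.0377] [-0.05, 0.22, 0.27] dist 0.038 at [ 0.5867 -0.0038  0.163 ] [-179.93    5.22    4.37] t 19.15 F [-0.5 -0.9  0.1] gap 0.0852
```

Emit:
step_arm:
  targets:
    - [0.002,0.0015,0.01,0,0.2,0.1]
    - [0.004,0.003,0.022,0,0.2,0.2]
    - [0.004,0.003,0.033,0,0.2,0.2]
    - [0.004,0.003,0.0377,0,0.2,0.2]
    - [0.004,0.003,0.0377,0,0.2,0.2]

```text
time: 19.65
tool_pos: [0.5864, -0.0072, 0.1238]
tool_rot: [-3.141, 0.09, 0.072]
wrist_force: [0.5, -0.2, 0.2]
finger_gap: 0.0851
```

```bash
python3 -c "
from h import *
plan([.5875,-.0068,.1045],[180,5,4.1])
c=snap('side','s24');crop('s24',270,120,380,220,7,'s24c')
"
```

```text
row [0.0028, -0.0003, 0.0191] [-0.06, 0.15, 0.05] dist 0.019 at [ 0.5864 -0.0072  0.1238] [-179.94    5.15    4.15] t 19.65 F [ 0.5 -0.2  0.2] gap 0.0851
```

View pics/s24c.png

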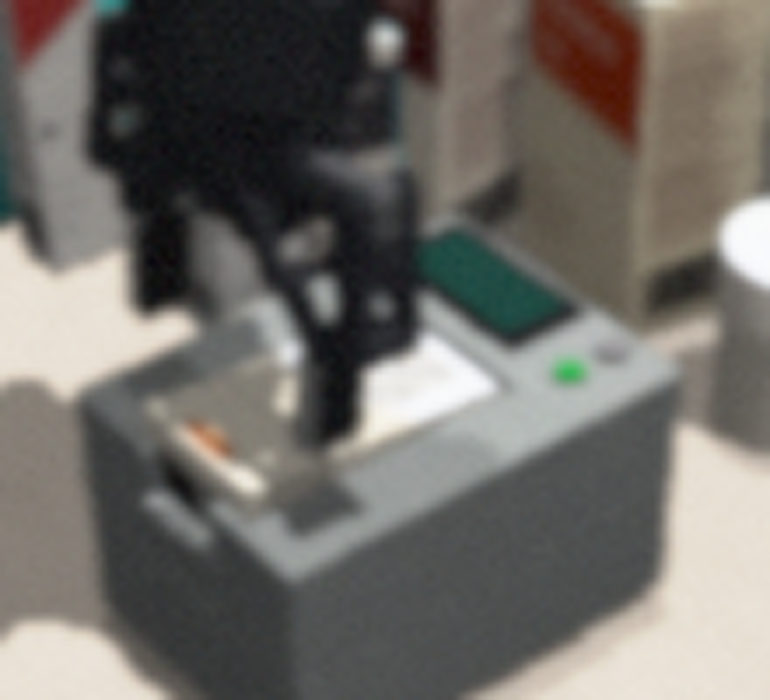

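```bash
python3 -c "
from h import *
c=load('s24')
for z in (.124,.130,.137):
  for dy in (.0425,.05):
    for dx in (-.011,.011):
      p=proj(c,[.587+dx,-.0072-dy,z]); print(z,dy,dx,((p-[270,120])*7).round())
"
```

```text
0.124 0.0425 -0.011 [283. 483.]
0.124 0.0425 0.011 [341. 458.]
0.124 0.05 -0.011 [295. 496.]
0.124 0.05 0.011 [354. 470.]
0.13 0.0425 -0.011 [282. 469.]
0.13 0.0425 0.011 [340. 443.]
0.13 0.05 -0.011 [295. 481.]
0.13 0.05 0.011 [353. 456.]
0.137 0.0425 -0.011 [281. 452.]
0.137 0.0425 0.011 [340. 426.]
0.137 0.05 -0.011 [294. 464.]
0.137 0.05 0.011 [353. 439.]
```

Emit:
step_arm:
  targets:
    - [0.001,0,0.006,0,0.1,0]
    - [0.002,0,0.012,0,0.1,0]
    - [0.0026,0,0.017,0,0.1,0]
    - [0.0026,0,0.0191,0,0.1,0]
    - [0.0026,0,0.0191,0,0.1,0]

```text
time: 20.2
tool_pos: [0.5876, -0.0067, 0.1048]
tool_rot: [-3.14, 0.088, 0.073]
wrist_force: [0.7, 0.2, 0.0]
finger_gap: 0.0852
```

```bash
python3 -c "
from h import *
plan([.5875,-.0068,.1045],[180,5,4.1])
c=snap('side','s25');crop('s25',270,120,380,220,7,'s25c')
"
```

```text
row [-0.0001, 0.0001, 0.0003] [-0.07, 0.02, 0.07] dist 0.0 at [ 0.5876 -0.0067  0.1048] [-179.92    5.02    4.17] t 20.2 F [0.7 0.2 0. ] gap 0.0852
```

View pics/s25c.png

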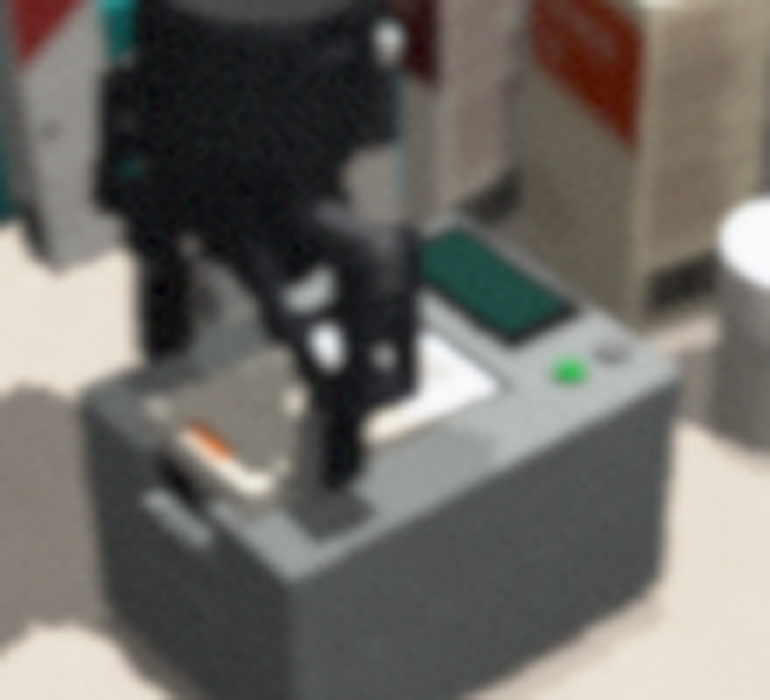

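Emit:
step_arm:
  targets:
    - [0,0,0,0,0,0]
    - [0,0,0,0,0,0]
    - [0,0,0,0,0,0]
  claw: 0.5

```text
time: 20.55
tool_pos: [0.588, -0.0066, 0.1054]
tool_rot: [-3.14, 0.087, 0.073]
wrist_force: [-0.1, -0.2, 0.1]
finger_gap: 0.0642
```

```bash
python3 -c "
from h import *
plan([.5875,-.0068,.1045],[180,5,4.1])
c=snap('side','s26');crop('s26',270,120,380,220,7,'s26c')
"
```

```text
row [-0.0004, 0.0001, 0.0009] [-0.07, -0.03, 0.07] dist 0.001 at [ 0.588  -0.0066  0.1054] [-179.93    4.97    4.17] t 20.55 F [-0.1 -0.2  0.1] gap 0.0642
```

View pics/s26c.png

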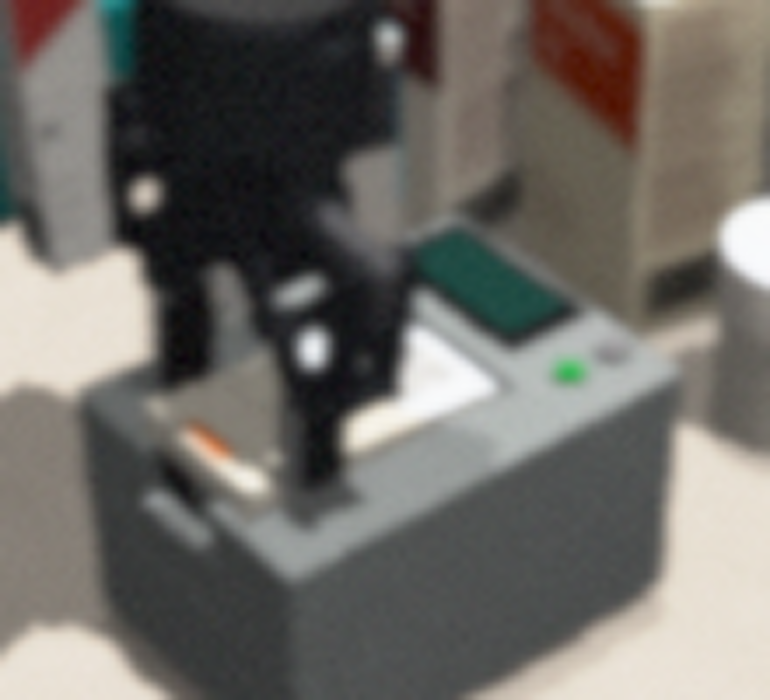

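Emit:
step_arm:
  targets:
    - [0,0,0.0012,0,0,0]
    - [0,0,0.0012,0,0,0]
    - [0,0,0.0012,0,0,0]
    - [0,0,0.0012,0,0,0]
  claw: -1

```text
time: 21.0
tool_pos: [0.5879, -0.0067, 0.1048]
tool_rot: [-3.141, 0.087, 0.073]
wrist_force: [-2.3, -0.8, 5.5]
finger_gap: 0.0569
```

```bash
python3 -c "
from h import *
plan([.5875,-.0068,.1045],[180,5,4.1])
c=snap('side','s27');crop('s27',270,120,380,220,7,'s27c')
"
```

```text
row [-0.0004, 0.0001, 0.0003] [-0.03, -0.03, 0.09] dist 0.0 at [ 0.5879 -0.0067  0.1048] [-179.96    4.97    4.19] t 21.0 F [-2.3 -0.8  5.5] gap 0.0569
```

View pics/s27c.png

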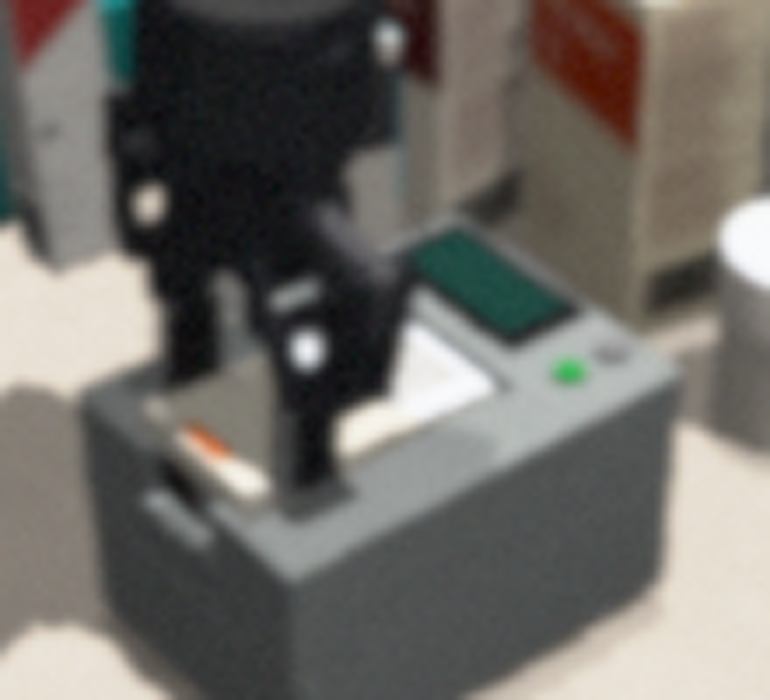

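Emit:
step_arm:
  targets:
    - [0,0,0,0,0,0]
    - [-0.0002,0,-0.003,0,0,0]
    - [-0.0005,0,-0.006,0,0,0]
    - [-0.001,0,-0.01,0,0,0]
    - [-0.0013,0,-0.015,0,0,0]

```text
time: 21.55
tool_pos: [0.5876, -0.0067, 0.1199]
tool_rot: [-3.141, 0.087, 0.073]
wrist_force: [0.7, 0.0, -1.1]
finger_gap: 0.057
```

```bash
python3 -c "
from h import *
plan([.5875,-.0068,.2],[180,5,4.1])
c=snap('side','s28');crop('s28',270,120,380,220,7,'s28c')
"
```

```text
row [-0.0071, -0.0, -0.0798] [-0.03, 0.01, 0.08] dist 0.08 at [ 0.5876 -0.0067  0.1199] [-179.96    5.01    4.18] t 21.55 F [ 0.7  0.  -1.1] gap 0.057
```

View pics/s28c.png

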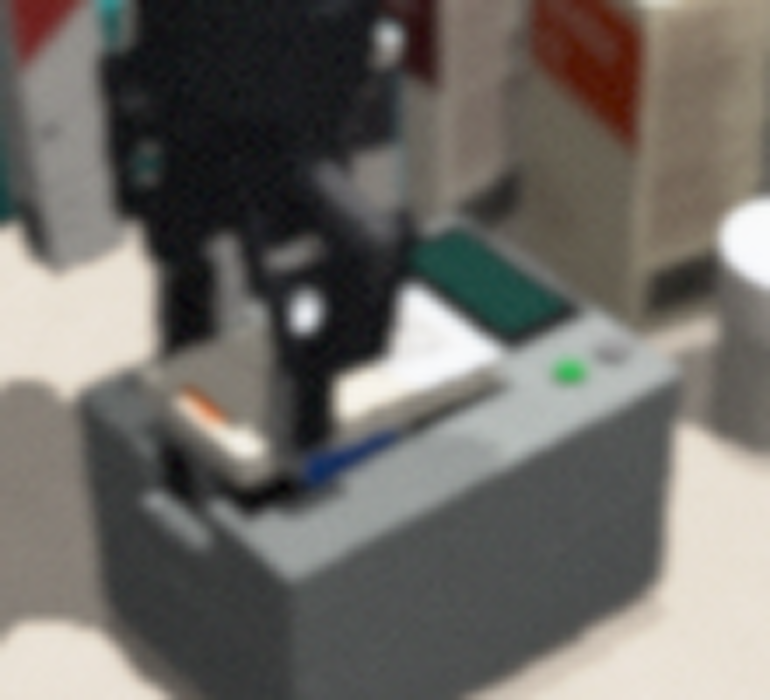

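Emit:
step_arm:
  targets:
    - [-0.0007,0,-0.01,0,0,0]
    - [-0.002,0,-0.025,0,0,0]
    - [-0.004,0,-0.045,0,0,0]
    - [-0.006,0,-0.065,0,0,0]
    - [-0.007,0,-0.08,0,0,0]

```text
time: 22.1
tool_pos: [0.5888, -0.0063, 0.2038]
tool_rot: [-3.141, 0.084, 0.073]
wrist_force: [0.3, 0.7, -2.0]
finger_gap: 0.0565
```

```bash
python3 -c "
from h import *
plan([.40,.164,.15],[180,0,7.2])
c=snap('side','s29');crop('s29',270,90,380,190,7,'s29c')
"
```

```text
row [-0.1707, -0.1836, 0.0684] [-0.15, 4.79, -3.0] dist 0.26 at [ 0.5888 -0.0063  0.2038] [-179.97    4.79    4.2 ] t 22.1 F [ 0.3  0.7 -2. ] gap 0.0565
```

View pics/s29c.png

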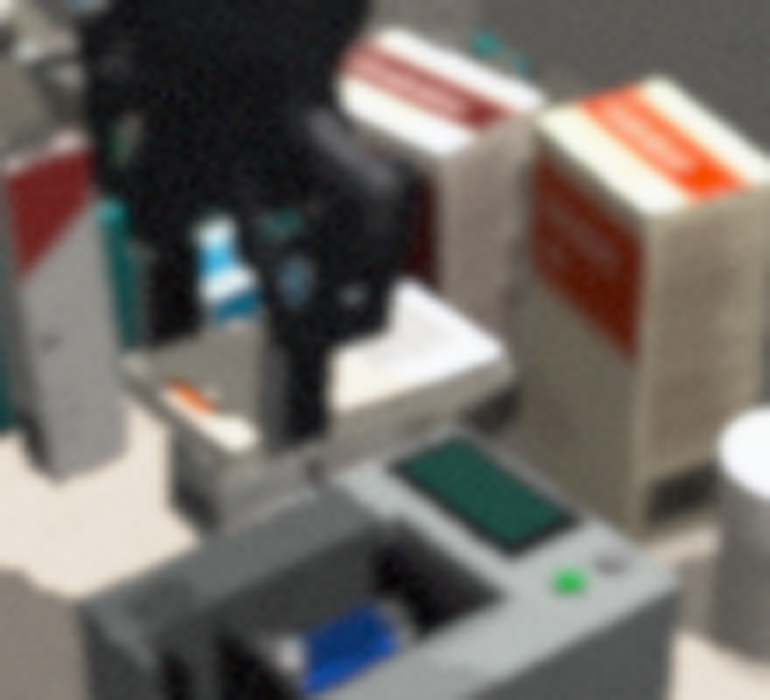

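Emit:
step_arm:
  targets:
    - [-0.012,-0.012,0.0,0,0.5,0]
    - [-0.035,-0.037,0.003,0,1,-0.6]
    - [-0.065,-0.07,0.006,0,2,-1.2]
    - [-0.095,-0.103,0.009,0,3,-1.8]
    - [-0.125,-0.135,0.015,0,4,-2.4]

```text
time: 22.65
tool_pos: [0.4536, 0.1207, 0.2012]
tool_rot: [-3.139, 0.009, 0.115]
wrist_force: [0.2, 1.1, -0.8]
finger_gap: 0.0565
```

```bash
python3 -c "
from h import *
plan([.40,.164,.12],[180,0,7.2])
s=observe();print(s['joint_pos'].round(2))
"
```

```text
row [-0.0475, -0.049, 0.0818] [-0.13, 0.53, -0.59] dist 0.107 at [0.4536 0.1207 0.2012] [-179.88    0.53    6.61] t 22.65 F [ 0.2  1.1 -0.8] gap 0.0565
[ 0.64  0.4  -1.14  2.    0.42  1.02 -2.16]
```

Emit:
step_arm:
  targets:
    - [-0.018,-0.018,0.01,0,0.5,-0.2]
    - [-0.033,-0.034,0.03,0,0.5,-0.4]
    - [-0.042,-0.044,0.05,0,0.5,-0.5]
    - [-0.047,-0.049,0.07,0,0.5,-0.6]
    - [-0.0475,-0.049,0.08,0,0.5,-0.6]

```text
time: 23.15
tool_pos: [0.3984, 0.1642, 0.1207]
tool_rot: [-3.14, 0.002, 0.128]
wrist_force: [-0.7, -0.3, -0.7]
finger_gap: 0.0568
```

Emit:
step_arm:
  targets:
    - [0,0,0,0,0,0]
    - [0,0,0,0,0,0]

```text
time: 23.35
tool_pos: [0.3988, 0.1643, 0.1211]
tool_rot: [-3.14, 0.002, 0.128]
wrist_force: [-0.4, -0.3, -0.7]
finger_gap: 0.0566
```

```bash
python3 -c "
from h import *
plan([.40,.164,.08],[180,0,7.2])
s=observe();print(s['joint_pos'].round(2))
c=snap('side','s30');crop('s30',160,120,290,230,6,'s30c')
c=snap('top','t30');crop('t30',190,200,310,320,5,'t30c')
"
```

```text
row [0.0012, 0.0005, 0.0411] [-0.1, 0.12, 0.13] dist 0.041 at [0.3988 0.1643 0.1211] [-1.799e+02  1.200e-01  7.330e+00] t 23.35 F [-0.4 -0.3 -0.7] gap 0.0566
[ 0.45  0.45 -1.06  2.16  0.53  0.83 -2.39]
```

View pics/s30c.png

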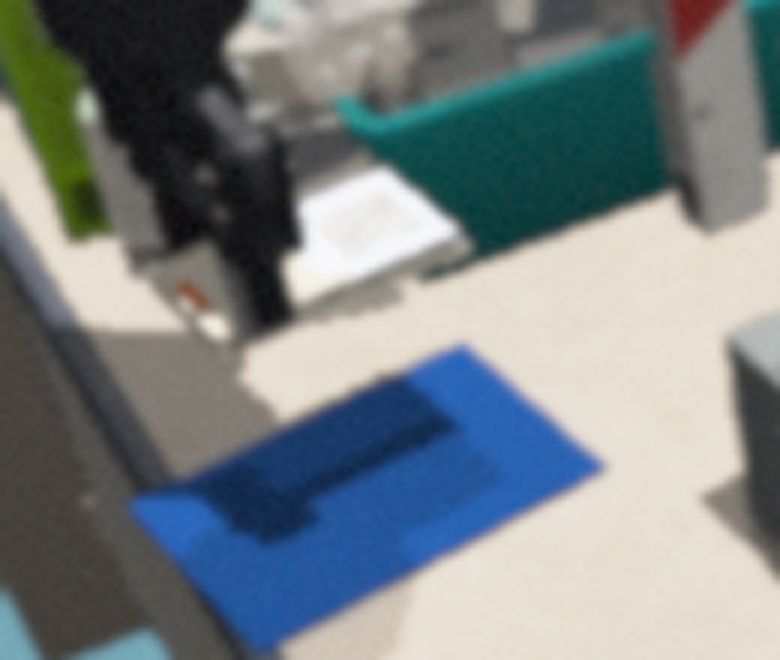

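View pics/t30c.png

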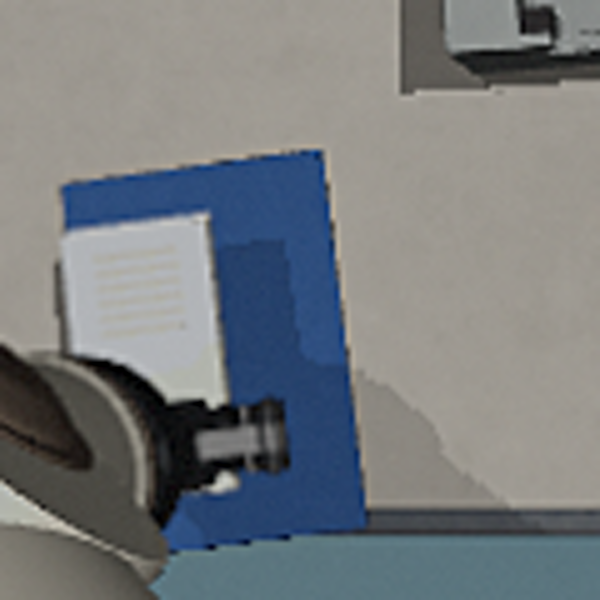

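```bash
python3 - <<'E'
from h import *
t=load('t30')
a=atz(t,*px(190,200,5,62,235),.132);b=atz(t,*px(190,200,5,210,213),.132);print((a+b)/2,np.linalg.norm(a-b),np.degrees(np.arctan2(*(a-b)[[1,0]]))-90)
for p in ((140,240),(140,280),(140,330),(200,380)): print(dep(t,*px(190,200,5,*p)).round(4))
s=load('s30')
for p in ((390,180),(340,250),(320,270),(440,230)): print(dep(s,*px(160,120,6,*p)).round(4))
E
```

```text
[0.48667477 0.17453887 0.132     ] 0.0603178112618331 8.217715802556228
[0.4804 0.1734 0.1292]
[0.4645 0.1732 0.1293]
[0.4446 0.173  0.1291]
[0.425  0.148  0.1322]
[0.4771 0.1948 0.1297]
[0.4418 0.1628 0.1278]
[0.4294 0.1513 0.1303]
[0.4806 0.1526 0.1278]
```

Emit:
step_arm:
  targets:
    - [0.001,0.0005,0.025,0,0,0]
    - [0.001,0.0005,0.05,0,0,0]
    - [0.001,0.0005,0.075,0,0,0]
    - [0.001,0.0005,0.095,0,0,0]
    - [0.001,0.0005,0.106,0,0,0]

```text
time: 23.95
tool_pos: [0.4008, 0.1637, 0.0147]
tool_rot: [-3.14, 0.001, 0.126]
wrist_force: [0.0, -0.2, -0.5]
finger_gap: 0.0572
```

Emit:
step_arm:
  targets:
    - [0,0,0,0,0,0]

```text
time: 24.05
tool_pos: [0.4009, 0.1634, 0.0142]
tool_rot: [-3.14, 0.002, 0.125]
wrist_force: [0.3, -0.3, -0.6]
finger_gap: 0.0566
```

```bash
python3 -c "
from h import *
plan([.3985,.1635,.0075],[180,0,7.2])
s=observe();print(s['joint_pos'].round(2))
c=snap('side','s31');crop('s31',160,140,290,250,6,'s31c')
"
```

```text
row [-0.0024, -0.0003, 0.0067] [-0.08, 0.1, -0.01] dist 0.007 at [0.4009 0.1634 0.0142] [-1.7992e+02  1.0000e-01  7.1900e+00] t 24.05 F [ 0.3 -0.3 -0.6] gap 0.0566
[ 0.18  0.6  -0.74  2.2   0.73  0.6  -2.55]
```

View pics/s31c.png

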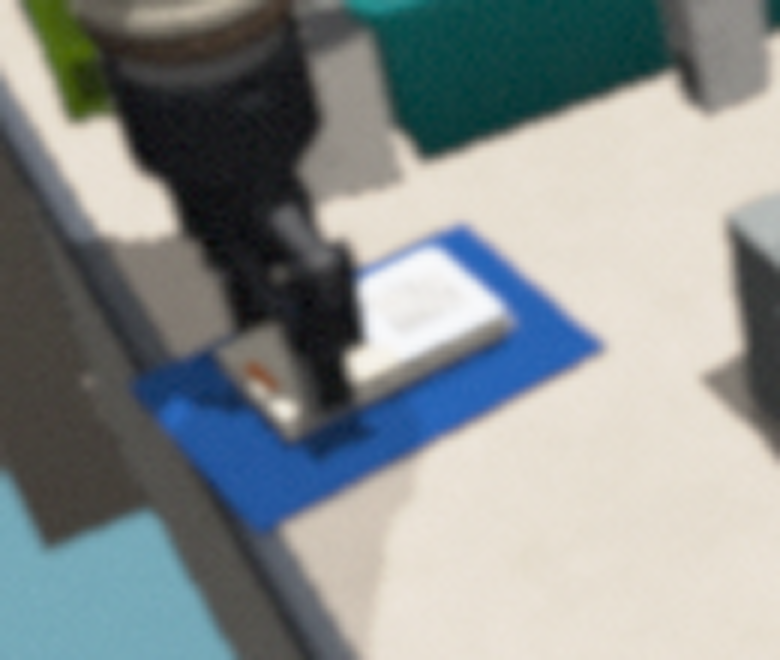

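Emit:
step_arm:
  targets:
    - [-0.001,-0.0005,0.001,0,0,1]
    - [-0.002,-0.001,0.003,0,0,2]
    - [-0.0024,-0.001,0.0045,0,0,2]
    - [-0.0024,-0.001,0.0055,0,0,2]

```text
time: 24.5
tool_pos: [0.3994, 0.1644, 0.0098]
tool_rot: [-3.14, -0.0, 0.09]
wrist_force: [-1.6, 0.7, -1.0]
finger_gap: 0.0569
```

```bash
python3 -c "
from h import *
plan([.3985,.1635,.0075],[180,0,5.2])
s=observe();print(s['joint_pos'].round(3))"
```

```text
row [-0.001, 0.0008, 0.0023] [-0.09, -0.02, -0.02] dist 0.003 at [0.3994 0.1644 0.0098] [-1.7991e+02 -2.0000e-02  5.1800e+00] t 24.5 F [-1.6  0.7 -1. ] gap 0.0569
[ 0.124  0.58  -0.675  2.211  0.687  0.567 -2.552]
```

Emit:
step_arm:
  targets:
    - [0,0,0.001,0,0,0]
    - [0,0,0.0018,0,0,0]
    - [0,0,0.0018,0,0,0]

```text
time: 24.8
tool_pos: [0.3995, 0.1644, 0.008]
tool_rot: [-3.14, -0.0, 0.09]
wrist_force: [0.2, -0.1, -0.4]
finger_gap: 0.0565
```

```bash
python3 -c "
from h import *
plan([.3985,.1635,.0075],[180,0,5.2])
s=observe();print(s['joint_pos'].round(3))
c=snap('side','s32');crop('s32',160,140,290,250,6,'s32c')"
```

```text
row [-0.0011, 0.0008, 0.0005] [-0.09, -0.02, -0.02] dist 0.001 at [0.3995 0.1644 0.008 ] [-1.7991e+02 -2.0000e-02  5.1800e+00] t 24.8 F [ 0.2 -0.1 -0.4] gap 0.0565
[ 0.117  0.581 -0.667  2.211  0.688  0.562 -2.553]
```

View pics/s32c.png

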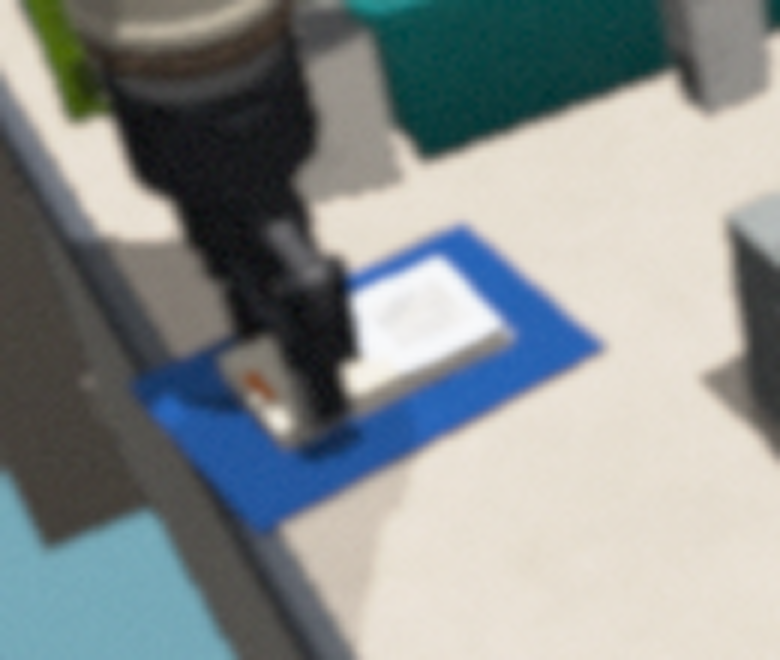

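Not touching yet (force unchanged); creep on.

Emit:
step_arm:
  targets:
    - [0,0,0.0008,0,0,0]
    - [0,0,0.0015,0,0,0]
    - [0,0,0.0015,0,0,0]

```text
time: 25.15
tool_pos: [0.3994, 0.1644, 0.0065]
tool_rot: [-3.14, -0.0, 0.09]
wrist_force: [-0.7, -0.2, -0.7]
finger_gap: 0.057
```

```bash
python3 -c "
from h import *
for i in range(1):
  s=observe();print(s['joint_pos'].round(3),s['wrist_force'],s['ft_torque'],s['tool_pos'])"
```

```text
[ 0.111  0.583 -0.66   2.211  0.688  0.558 -2.553] [-0.65603405 -0.17700754 -0.65844241] [ 0.01001607  0.02361471 -0.03408349] [0.39941616 0.1643992  0.00647172]
```

Emit:
step_arm:
  targets:
    - [0,0,0.0008,0,0,0]
    - [0,0,0.0015,0,0,0]
    - [0,0,0.0015,0,0,0]

```text
time: 25.45
tool_pos: [0.3995, 0.1644, 0.0059]
tool_rot: [-3.141, -0.001, 0.091]
wrist_force: [-3.6, -2.1, 16.2]
finger_gap: 0.0567
```

Emit:
step_arm:
  targets:
    - [0,0,-0.0003,0,0,0]
    - [0,0,-0.0003,0,0,0]

```text
time: 25.65
tool_pos: [0.3996, 0.1645, 0.0064]
tool_rot: [-3.141, -0.001, 0.091]
wrist_force: [0.0, -0.2, -0.6]
finger_gap: 0.0567
```

Emit:
step_arm:
  targets:
    - [0,0,0,0,0,0]
    - [0,0,0,0,0,0]
    - [0,0,0,0,0,0]
    - [0,0,0,0,0,0]
  claw: 1

```text
time: 26.05
tool_pos: [0.3995, 0.1645, 0.0063]
tool_rot: [-3.141, -0.001, 0.091]
wrist_force: [0.5, -0.1, 1.0]
finger_gap: 0.0855
```

```bash
python3 -c "
from h import *
s=observe();print(s['joint_pos'].round(3),s['wrist_force'],s['tool_pos'],s['finger_gap'])
c=snap('side','s33');crop('s33',160,140,290,250,6,'s33c')"
```

```text
[ 0.105  0.582 -0.654  2.212  0.687  0.556 -2.553] [ 0.53810492 -0.08611809  0.95896232] [0.39952735 0.16448875 0.00625933] 0.08549799872400729
```

View pics/s33c.png

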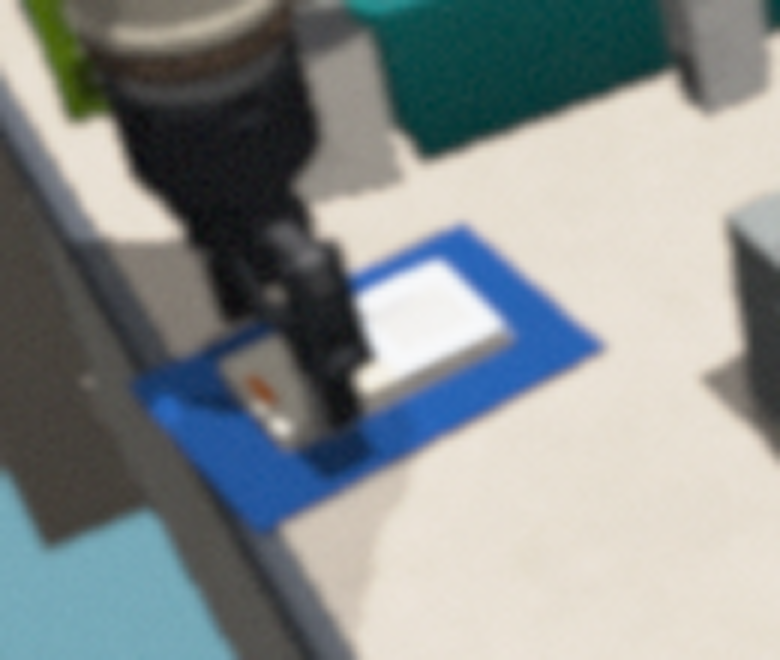

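Released. Lift straight up.

Emit:
step_arm:
  targets:
    - [0,0,-0.015,0,0,0]
    - [0,0,-0.045,0,0,0]
    - [0,0,-0.085,0,0,0]
    - [0,0,-0.125,0,0,0]
    - [0,0,-0.16,0,0,0]

```text
time: 26.6
tool_pos: [0.3991, 0.1647, 0.1679]
tool_rot: [-3.141, -0.001, 0.092]
wrist_force: [0.8, 0.7, -0.5]
finger_gap: 0.0858
```

Emit:
step_arm:
  targets:
    - [0,0.03,-0.02,0,0,0]
    - [0,0.07,-0.04,0,0,0]
    - [0,0.11,-0.05,0,0,0]
    - [0,0.14,-0.05,0,0,0]
    - [0,0.16,-0.05,0,0,0]

```text
time: 27.1
tool_pos: [0.4138, 0.0025, 0.2182]
tool_rot: [3.14, -0.002, 0.088]
wrist_force: [-0.6, 0.2, -0.3]
finger_gap: 0.0854
```

```bash
python3 -c "
from h import *
s=observe();print(s['joint_pos'].round(3),s['wrist_force'],s['tool_pos'],s['finger_gap'])
c=snap('side','s34');snap('top','t34');crop('t34',190,200,310,320,5,'t34c')"
```

```text
[ 0.813  0.125 -0.931  2.11   0.124  0.959 -1.668] [-0.62567681  0.15782875 -0.26790579] [0.41382251 0.00246691 0.21819299] 0.08543803709176014
```

View pics/s34.png

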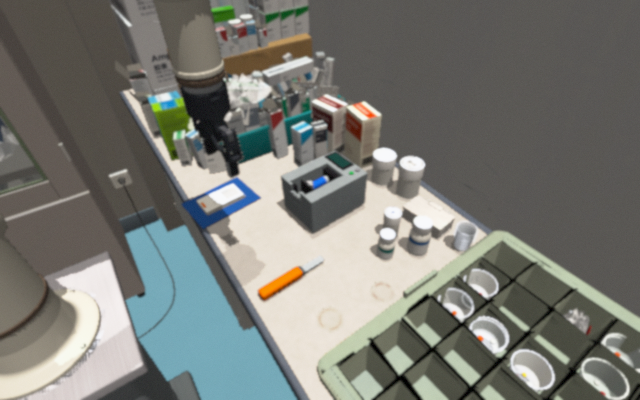

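View pics/t34.png

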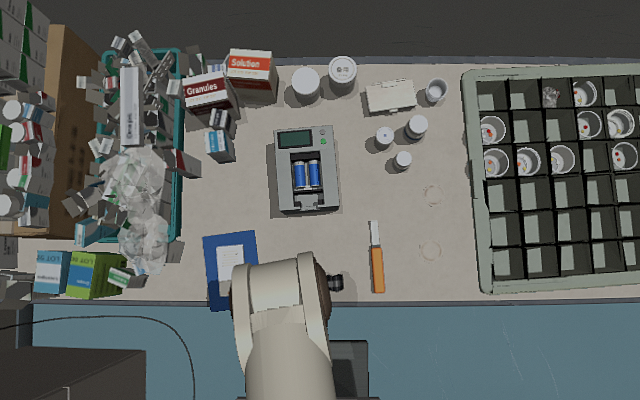

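View pics/t34c.png

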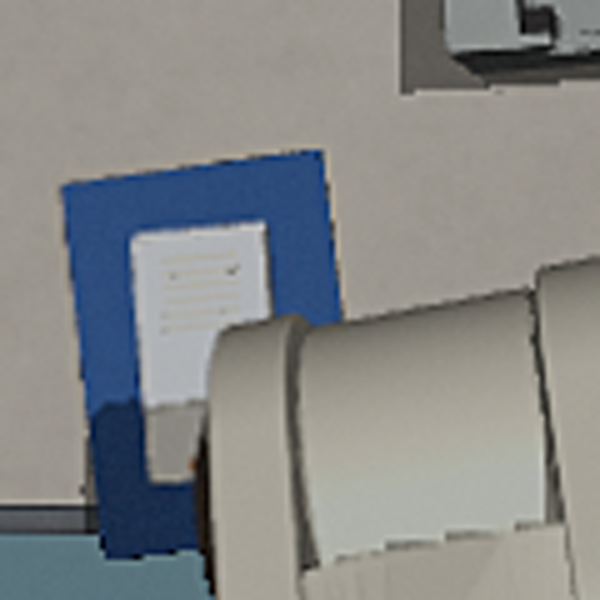

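```bash
python3 - <<'E'
from h import *
t=load('t34')
q=lambda a,b:atz(t,*px(190,200,5,a,b),.016)
rl,rr,fl=q(131,236),q(266,222),q(148,483); print('centre',(rr+fl)/2, np.linalg.norm(rl-rr),np.linalg.norm(rl-fl))
print([dep(t,*px(190,200,5,a,b))[2].round(4) for a,b in((180,260),(230,300),(160,390))])
print(job_done())
E
```

```text
centre [0.43357291 0.16819673 0.016     ] 0.06075713602948443 0.1089188519894242
[np.float64(0.0161), np.float64(0.0165), np.float64(0.0146)]
the job is handed in; nothing more can be done
None
```

The cover is off the counter and lies outside up in the middle of the blue mat. The gripper has let go, and I handed the job in at about 27 s of the 64 s allowed.

- **First pry attempt:** it stopped when the wrist reached the end of its joint range, with joint 7 reading -2.57, exactly its limit. I backed the blade out, and in the pictures the cover was still seated. I then laid the tool down and re-gripped it with the gripper tilted 12°.
- **Second pry attempt:** this released the cover, and the pictures showed its front edge up. I then laid the tool on the bench and lifted the cover by its long sides.
- **Placing the cover:** the last pictures put its centre about 1 mm from the mat's measured centre, lying flat with its top 15 to 16.5 mm above the bench (16 mm expected). It is turned about 2° relative to the mat, because joint 7 was again close to its limit (-2.55) while I lowered it. The wrist force briefly reached about 16 N as the cover touched down, so I eased off before opening.
- **Rest of the scene:** the last pictures show the bottles and the vial standing where they were and the tool lying on the bench. The arm was clear of everything, about 0.2 m above the bench.

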